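# Lift the split ring out of the pump housing

## Task

Take the hook pick out of its stand, put its toe under the end of the split retaining ring that overhangs the deep pick pocket in the pump housing, and gently lift that end up out of its groove, past the sprung bead, to above the housing's top. Then put the pick back upright in its stand and take the ring itself out of the housing into the square steel parts tray, where it must lie flat, either side up. Never lean hard on the housing with the pick, and leave the other things on the bench where they are.

Things in the scene. Friction and masses are not known exactly. Their poses are not given: they have to be found in the camera images.
- pick_toe (a point): The tip of the pick's toe, half-way up it: the toe is a steel bar at the foot of the shank, 4 mm high, 5 mm wide, reaching 11 mm from the shank's axis along the pick's y, its underside being the pick's lowest point.
- stand_top (a point): Fixed white square stand for the pick, 66 x 66 mm, 72 mm high. This point is the middle of its top, the centre of a square through-hole 28 mm wide in line with its x and y; z up. In it the pick hangs with its flange on the top, its plug loose in the hole, its toe along the stand's y.
- tray_in (a point): Fixed square steel parts tray, 130 x 130 mm outside, walls 3 mm thick and 18 mm high from the bench. This point is the middle of its inner floor (3 mm above the bench); x and y along its walls, z up.
- bore (a point): Centre of the bore of a round fixed aluminium pump housing (110 mm across, 36 mm high), at its flat top face, 36 mm above the bench; z up. A round groove 9 mm deep, radius 23 to 33.5 mm, surrounds a boss level with the top face. The split ring lies in it, its top 5 mm below the top face. Angles here count from this point's x towards its y.
- pocket (a point): Pick pocket of the housing: point at mid-groove (radius 28 mm, 0 deg), on its floor, 16 mm below the top face; axes as the bore's. It spans -30 to +60 deg, 7 mm high below the ring's end at +25 deg. From -30 to +30 deg the outer wall is cut away (a slot); there this floor runs out level to the rim. A pin (3 mm thick, 11 mm high, -18 deg, radius 26 mm) keeps the ring from turning.
- bead (a joint): Sprung steel ball (8 mm) that holds the ring down from the groove's outer wall at 66 deg, standing 2.5 mm above the top face. It overlaps the ring's edge by 2 mm; 0 at rest, it yields up and outwards (to 0.006 m) to a pull of 3 to 5 N. When the ring's pried end is raised past it (its middle 10 mm over the top face) and let down, it props the ring so that this end lies proud of the top face.
- bead_b (a joint): Weaker ball of the same kind, at 165 deg: yields to about 1 N when the ring is drawn up. Draw the ring out slowly and give way sideways: the ring's far side comes out last, and a straight hard pull can wedge it on the boss.
- bead_c (a joint): Weaker ball of the same kind, at 270 deg: yields to about 1 N when the ring is drawn up.
- ring_center (a point): Split steel retaining ring, a flat C: 64 mm outside, 48 mm inside diameter (band 8 mm wide), 4 mm thick, about 40 g, with a gap of 50 deg (24 mm at mid-band). This point is its centre, half-way up; x points to the middle of the gap, z is its axis. It starts in the groove with its gap at the housing's slot, turned by up to 3 deg from the bore's x.
- ring_end (a point): Middle of the end face of the split ring that overhangs the pick pocket: mid-band, radius 28 mm, half-way up, 25 deg from the ring's x towards its y; the band goes on from here to larger angles. Once propped on the bead, the band here can be pinched across its 8 mm width from above, one finger over the boss, one over the outer face.
- pick_grip (a point): Hook pick, 126 mm long, 60 g, upright in its stand. This point: middle of its square handle (16 x 16 x 54 mm), on its axis, 100 mm above its lowest point. z up, y the way the toe points; faces along x, y. Below the handle (72 mm above the lowest point): a flange 36 mm wide, 4 mm thick; a plug 22 mm square down to 48 mm; a round shank 5 mm thick down to the toe.
- amber: Bystander: amber bottle, 80 mm across, 170 mm high; origin at the middle of its underside.
- clearbottle: Bystander: clear bottle, 66 mm across, 130 mm high; origin at the middle of its underside.
- beaker: Bystander: beaker, 64 mm across, 80 mm high; origin at the middle of its underside.
- vial1: Bystander: amber sample vial, 22 mm across, 34 mm high; origin at the middle of its underside.
- vial2: Bystander: clear sample vial, 22 mm across, 34 mm high; origin at the middle of its underside.
- washer: Bystander: plain washer, closed, 40 mm across, 4 mm thick; not the split ring; origin at the middle of its underside.
- wrench: Bystander: wrench, 150 mm long, lying flat; origin at its middle, x along it.
- pick: The hook pick as a whole; its origin is at the foot of the shank's axis, at its lowest point; axes as for its grip point.
- ring: The split ring as a whole; its origin is at its centre, on its underside; axes as for its centre point.
- housing: The pump housing as a whole; its origin is at the middle of its underside on the bench; axes as for the bore point.
Things that resemble listed ones, but are neither listed nor needed, are in the scene too. What is meant by the ring is not orange, and is the smaller of those in its own colour.

How it is judged:
By the outcome, as a careful person would: the job done as asked, in the order asked, and still so for the second after the job is handed in, with the robot touching nothing.
It also fails if it takes over 67 s, if anything falls off the work surface, if the arm or the gripper's body presses on something with over 40 N, if the wrist force passes 120 N, or if a joint passes its speed limit or range.

## Robot

A 7-joint arm with a two-finger parallel gripper is mounted at the origin on the work surface. World frame = base frame: x ahead of the robot, y to its left, z up, the work surface at z = 0. Lengths are in m, angles in rad, forces in N, time in s.
With the tool pointing down it reaches from about 0.4 to 0.875 m from the base axis. Payload 19.3 kg.
Tool frame: the origin (TCP) lies midway between the tips of the shut fingers; the grasp point (between the pads) lies bot.tcp_to_grasp behind it (bot.tcp_to_grasp is the distance from the TCP to the grasp point, in m); z points along the fingers, y is the line along which they close (so a half turn about z gives the same grasp; the last joint's range is limited). The gripper opens to 85 mm and grips with 20 to 120 N. Pads are 22 mm wide; open, the fingers measure 114 mm over their backs; the gripper's body (76 mm by 85 mm) begins 54 mm behind the grasp point. The pads swing forward as they close: fully open they stand 13 mm farther back than shut.
Start: joints at [-1.253, 0.521, -0.036, 1.599, 0.021, 1.021, -0.113], TCP at [0.236, 0.579, 0.231] pointing down, gripper open.
Joint ranges: [-2.91, 2.91], [-0.3, 2.13], [-1.5, 1.42], [0.17, 2.43], [-1.26, 4.41], [0.16, 1.93], [-2.52, 2.52]. Speed limits (rad/s): [1.89, 1.89, 2.39, 2.39, 3.01, 3.01, 3.01].

## Interface

Orientations are given as [roll, pitch, yaw] about the fixed x, y, z axes, in that order (R = Rz(yaw) Ry(pitch) Rx(roll)).
In Python, from workcell import observe, imaging, bot gives the robot as it stands.
- The arm moves only by the tool send_rows, never from a script. Its argument "plan" is text: rows parted by semicolons, each of 7 numbers parted by spaces: the shift along the tool's x, y, z in m, then the turn, a rotation vector about the tool's x, y, z in degrees, then the finger opening in m, from 0 to 0.0854. In form: dx dy dz rx ry rz claw; .... A call has 1 to 10 rows; each row is the pose to reach, as a shift and turn from the pose commanded when the call began, along the tool's axes at that moment; what a row does not reach only later rows make up. A row lasts 1/12 s, in which the tool goes at most 41.7 mm and 7.16 degrees, less where a joint would pass 70% of its speed; a pose out of reach is approached as far as the arm can. A call with a gripper value outside its range is refused whole. The fingers move at their own pace and stop on an object; "grip_force" is the grip in N (left out, the last holds). Time passes only in rows, so rows that repeat a pose let the fingers close. It gives the time, the measured TCP pose, the force, the opening and the grip force at its end, in the units of the state.
- observe(): the state, without advancing time (a new reading comes with each control period).
- imaging.grab_frame(name): name is "scene" or "top"; returns a dict with "color" (420x560x3 uint8, red, green, blue), "fx", "fy", "cx", "cy" (pixels), "dist_coeffs" ([k1, k2, p1, p2, k3] as OpenCV has them; the pictures are not rectified), "eye" and "orientation" of the camera in the world. Camera axes: x right, y down, z forward; pixel columns grow to the right and rows downward; lengths in m; the calibration is good to about 2 mm. A picture is of the moment at which its call begins. There is no depth.
- bot.job_done(): hands the job in; it is judged then, once.
The state is a dict: "clock": time; "qpos": joint angles; "qd": joint speeds; "joint_efforts": joint torques, N m; "position": TCP position; "tool_rot": TCP orientation; "force": force on the tool from outside, world axes, zero at the start; "moment": the same for the moment, N m; "grip_width": finger opening in m; "finger_force": force on a finger pad.
Only numpy, scipy, OpenCV 4.12 (cv2) and the standard library are available. Lean on these libraries where they do the work, as an engineer would, in place of code of your own. Each camera call takes 0.05 s, during which the arm holds its last target. There are 200 camera calls.

## Working session

There is one attempt and no reset: what is moved stays moved. The work goes in short steps, Python scripts to look and compute and a tool call to move; the robot and the scene stay as the last step left them, time stands still between calls to the robot, and variables do not carry over. Pictures are saved under pics/ and viewed, at most 10 in all, crops included, and the job is handed in when it is done.

Besides the shell and the picture viewer there is one more tool, called after "Emit:" as name(argument=value, ...), one argument or row to a line, values as JSON. send_rows: Moves the arm, as the interface text tells. Its arguments: {"type":"object","properties":{"plan":{"type":"string"},"grip_force":{"type":"number"}},"required":["plan"]}

```bash
mkdir -p pics; ls; python3 - <<'E'
from workcell import observe, imaging, bot
import cv2
for n in("scene","top"):
    f=imaging.grab_frame(n); cv2.imwrite(f"pics/{n}0.png",f["color"][:,:,::-1])
    print({k:v for k,v in f.items() if k!="color"})
print(observe(), bot.tcp_to_grasp)
E
```

```text
pics
{'fx': 411.84489709166576, 'fy': 411.84489709166576, 'cx': 278.37668219970715, 'cy': 210.6832997004846, 'dist_coeffs': array([-0.08959174,  0.        ,  0.        ,  0.        ,  0.        ]), 'eye': array([1.07538016, 0.21580226, 0.65463825]), 'orientation': array([-2.38546656,  0.00301963,  1.93494819])}
{'fx': 464.81161243684346, 'fy': 464.81161243684346, 'cx': 282.240350894043, 'cy': 208.80735348716135, 'dist_coeffs': array([-0.0850903,  0.       ,  0.       ,  0.       ,  0.       ]), 'eye': array([ 0.40383945, -0.01275218,  0.99991684]), 'orientation': array([-2.95700853,  0.02343623, -1.58455007])}
{'clock': 0.1, 'qpos': array([-1.25319429,  0.52196999, -0.0362976 ,  1.59994273,  0.02121109,
        1.02108615, -0.11279259]), 'qd': array([-0.00070118, -0.0010836 , -0.00140934, -0.00034622, -0.00197563,
       -0.00075301, -0.00105739]), 'joint_efforts': array([ 4.57144939e-03, -9.28498006e+01,  1.98406354e+00, -3.70533335e+01,
        1.80248602e-02,  5.47641685e-03, -5.81047675e-05]), 'position': array([0.23628467, 0.57829491, 0.23077687]), 'tool_rot': array([-3.14057594e+00,  9.49431309e-05,  2.75376688e+00]), 'force': array([0.18756796, 0.01554329, 0.37948798]), 'moment': array([-0.03286202,  0.03108388, -0.00741752]), 'finger_force': 0.0, 'grip_width': 0.08548476680605029} 0.0187
```

View pics/scene0.png

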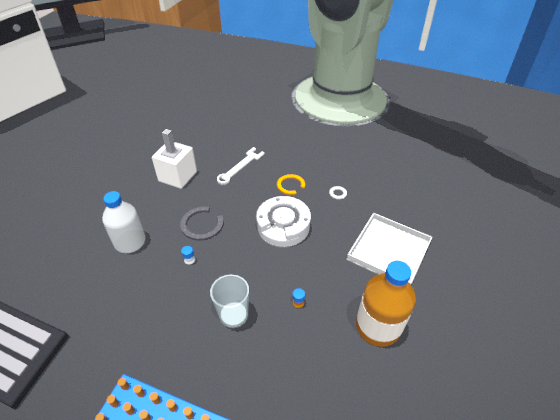

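View pics/top0.png

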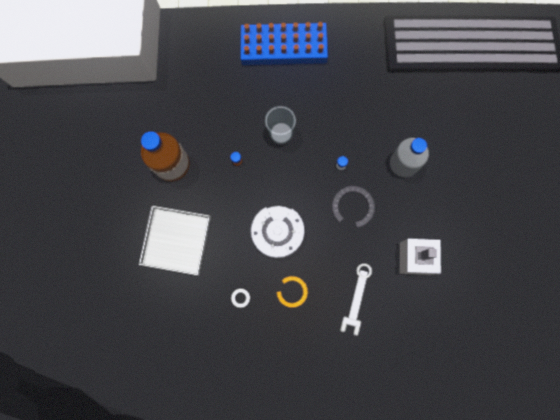

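The scene shows these ring-like candidates, in scene pixels:
- the dark C in the housing (284,215)
- a larger dark C on the bench (202,222)
- an orange C (291,184)
- a white washer (338,192)

The one meant is the smaller dark C in the housing. The pick is in its stand at (172,160) and the tray is at (390,247). I'll check the housing, stand and tray in one close mosaic.

```bash
cat > h.py <<'E'
import numpy as np, cv2
from scipy.spatial.transform import Rotation as R
from workcell import observe, imaging, bot
def grab(n):
    return imaging.grab_frame(n)
def KD(f): return np.array([[f["fx"],0,f["cx"]],[0,f["fy"],f["cy"]],[0,0,1.]]), np.array(f["dist_coeffs"])
def rot(f): return R.from_euler("xyz",f["orientation"]).as_matrix()
def ray(f,px):
    K,D=KD(f); p=cv2.undistortPoints(np.array(px,float).reshape(-1,1,2),K,D).reshape(-1,2)
    return np.c_[p,np.ones(len(p))]@rot(f).T
def onplane(f,px,z):
    d=ray(f,px); e=np.array(f["eye"]); return e+d*((z-e[2])/d[:,2])[:,None]
def proj(f,P):
    K,D=KD(f); M=rot(f).T; t=-M@np.array(f["eye"])
    return cv2.projectPoints(np.array(P,float).reshape(-1,1,3),cv2.Rodrigues(M)[0],t,K,D)[0].reshape(-1,2)
def crop(f,x,y,w,h,s): return cv2.resize(f["color"][y:y+h,x:x+w,::-1],None,fx=s,fy=s,interpolation=cv2.INTER_CUBIC)
E
python3 - <<'E'
from h import *
s=grab("scene");t=grab("top")
a=np.vstack([crop(s,250,190,68,60,6)[:300,:400],crop(t,245,197,68,68,6)[:300,:400]])
a=np.hstack([np.vstack([cv2.resize(crop(s,250,190,68,60,6),(400,300)),cv2.resize(crop(t,244,202,68,56,6),(400,300))]),
 np.vstack([cv2.resize(crop(s,140,125,68,64,6),(400,300)),cv2.resize(crop(t,390,228,60,56,6),(400,300))])])
cv2.imwrite("pics/mos.png",a)
def blob(f,x,y,w,h,thr,flip=False):
    g=cv2.cvtColor(f["color"],cv2.COLOR_RGB2GRAY); m=np.zeros_like(g); m[y:y+h,x:x+w]=(g[y:y+h,x:x+w]>thr)*255
    c=max(cv2.findContours(m,cv2.RETR_EXTERNAL,cv2.CHAIN_APPROX_NONE)[0],key=cv2.contourArea); return c
# housing ellipse
for f,(b),n in((s,(245,185,80,65),"s"),(t,(240,195,75,75),"t")):
    c=blob(f,*b,120); hull=cv2.convexHull(c); print(n,"housing ell",cv2.fitEllipse(c), cv2.boundingRect(c))
c=blob(t,130,195,90,90,100); print("tray top minrect",cv2.minAreaRect(c)); bx=cv2.boxPoints(cv2.minAreaRect(c)); print(onplane(t,bx,0.018))
c=blob(t,390,230,60,60,90); print("stand",cv2.minAreaRect(c)); ap=cv2.approxPolyDP(c,2,True).reshape(-1,2); print(ap, onplane(t,ap,0.072))
E
```

```text
s housing ell ((282.9710998535156, 220.727783203125), (51.54073715209961, 55.231590270996094), 91.56442260742188) (256, 196, 55, 52)
t housing ell ((277.1474304199219, 230.9257354736328), (51.45512008666992, 53.490272521972656), 90.01571655273438) (251, 206, 54, 52)
tray top minrect ((174.05638122558594, 239.6956329345703), (61.91035079956055, 62.52946090698242), 10.491477012634277)
[[0.47134991 0.31798418 0.018     ]
 [0.60498971 0.29802523 0.018     ]
 [0.5776524  0.16335387 0.018     ]
 [0.44625994 0.18590786 0.018     ]]
stand ((420.5, 255.5), (35.0, 41.0), 90.0)
[[401 243]
 [401 272]
 [441 272]
 [440 239]
 [407 238]] [[ 0.50341075 -0.23043391  0.072     ]
 [ 0.44566581 -0.22719766  0.072     ]
 [ 0.44390249 -0.30730277  0.072     ]
 [ 0.50988751 -0.3099211   0.072     ]
 [ 0.51324727 -0.24313152  0.072     ]]
```

View pics/mos.png

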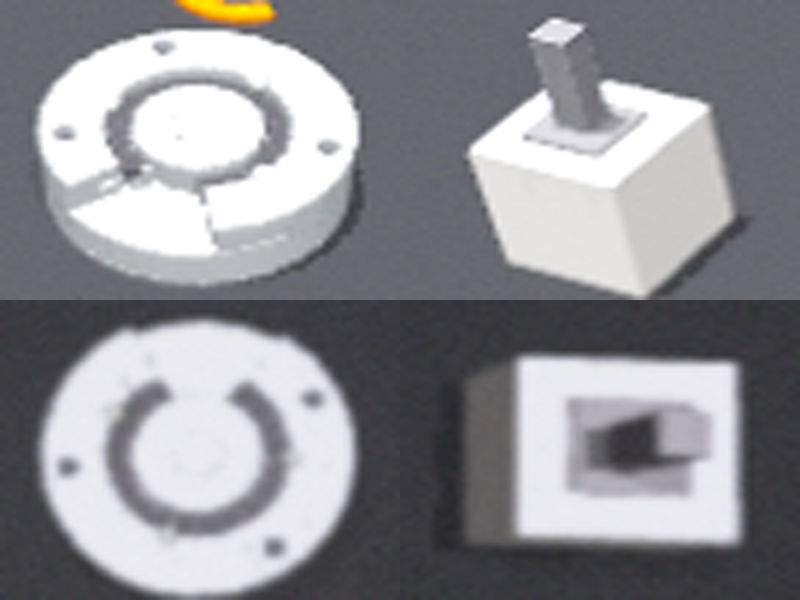

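The close crop confirms it. The dark C sits in the housing groove, with its slot and gap away from the robot (up in the top view, pried end on its left). The pick's square handle and flange stand in the white stand. Now I'll measure poses.

```bash
cat > m.py <<'E'
from h import *
s=grab("scene");t=grab("top")
def comp(f,b,fn):
    x,y,w,h=b; g=cv2.cvtColor(f["color"],cv2.COLOR_RGB2GRAY); m=np.zeros_like(g); m[y:y+h,x:x+w]=fn(g[y:y+h,x:x+w])*255
    return g,m
def big(m): return max(cv2.findContours(m,cv2.RETR_EXTERNAL,cv2.CHAIN_APPROX_NONE)[0],key=cv2.contourArea).reshape(-1,2)
def circ(p):
    A=np.c_[2*p,np.ones(len(p))]; q=np.linalg.lstsq(A,(p**2).sum(1),rcond=None)[0]; return q[:2],np.sqrt(q[2]+q[0]**2+q[1]**2)
# stand top
for f,b,th in((t,(395,230,55,55),190),(s,(150,135,50,55),225)):
    g,m=comp(f,b,lambda a:a>th); c=cv2.convexHull(big(m)).reshape(-1,2)
    P=onplane(f,c,0.072)[:,:2]; r=cv2.minAreaRect((P*1000).astype(np.float32)); print("stand",r)
for f,b,n in((s,(245,185,80,65),"s"),(t,(240,195,75,75),"t")):
    g,m=comp(f,b,lambda a:a>120); c=big(m)
    if n=="s": c=c[c[:,1]<218]
    P=onplane(f,c,0.036)[:,:2]; o,r=circ(P)
    for _ in range(5):
        k=abs(np.hypot(*(P-o).T)-r)<.0015; o,r=circ(P[k])
    print(n,"housing",o,r,k.mean())
    res=np.hypot(*(P-o).T)-r; a=np.degrees(np.arctan2(*(P-o).T[::-1]))
    if n=="t":
        i=np.argsort(a); print([(int(a[j]),round(res[j]*1e3,1)) for j in i if abs(a[j])<50])
        # unroll ring
        for z,lab in((0.031,"ringtop"),(0.036,"slot")):
          for rr in ((0.026,0.028,0.030) if lab=="ringtop" else (0.044,0.050)):
            th=np.radians(np.arange(-60,61,2)); Q=np.c_[o[0]+rr*np.cos(th),o[1]+rr*np.sin(th),np.full(len(th),z)]
            px=proj(f,Q).astype(np.float32); v=cv2.remap(g,px[:,0].reshape(1,-1),px[:,1].reshape(1,-1),cv2.INTER_LINEAR)[0]
            print(lab,rr,v.tolist())
        x,y,w,h=b; yy,xx=np.nonzero(g[y:y+h,x:x+w]<165); px=np.c_[xx+x,yy+y]; Q=onplane(f,px,0.031)[:,:2]; d=np.hypot(*(Q-o).T); k=(d<.036)&(d>.02)
        Q=Q[k]; oo,rr=circ(Q); print("ring",oo,rr,len(Q))
E
python3 m.py
```

```text
stand ((477.6309814453125, -274.15692138671875), (62.785621643066406, 65.31944274902344), 86.0068588256836)
stand ((513.8836059570312, -261.50201416015625), (144.6078643798828, 83.17251586914062), 18.05253028869629)
s housing [0.53833957 0.01913621] 0.0556977345456795 0.9861111111111112
t housing [0.53884674 0.01868707] 0.055684653756235734 0.8344370860927153
[(-49, np.float64(-0.3)), (-48, np.float64(1.1)), (-46, np.float64(-0.4)), (-43, np.float64(-0.3)), (-40, np.float64(-0.1)), (-37, np.float64(0.3)), (-35, np.float64(-0.9)), (-33, np.float64(-2.1)), (-31, np.float64(-3.2)), (-28, np.float64(-2.3)), (-26, np.float64(-3.3)), (-24, np.float64(-4.2)), (-21, np.float64(-3.0)), (-19, np.float64(-3.7)), (-16, np.float64(-2.2)), (-14, np.float64(-2.7)), (-11, np.float64(-3.2)), (-9, np.float64(-3.6)), (-7, np.float64(-3.8)), (-5, np.float64(-4.0)), (-2, np.float64(-4.1)), (0, np.float64(-4.1)), (1, np.float64(-4.1)), (4, np.float64(-3.9)), (6, np.float64(-3.7)), (8, np.float64(-3.4)), (11, np.float64(-2.9)), (14, np.float64(-4.5)), (16, np.float64(-4.0)), (18, np.float64(-3.3)), (21, np
[... 1219 characters left out ...]
18, 118, 120]
slot 0.044 [179, 204, 226, 234, 235, 236, 236, 236, 235, 235, 236, 235, 233, 231, 231, 233, 234, 236, 235, 235, 235, 236, 236, 236, 235, 236, 235, 235, 235, 235, 235, 236, 235, 235, 236, 236, 236, 235, 235, 235, 235, 231, 230, 230, 233, 234, 235, 236, 236, 236, 236, 235, 235, 234, 235, 235, 235, 235, 234, 235, 236]
slot 0.05 [210, 222, 231, 234, 233, 231, 231, 232, 234, 234, 235, 236, 234, 230, 229, 222, 221, 218, 217, 221, 225, 221, 216, 214, 215, 217, 217, 218, 219, 218, 212, 210, 210, 212, 213, 211, 210, 213, 211, 216, 215, 215, 220, 226, 232, 234, 234, 234, 235, 234, 234, 234, 234, 235, 235, 236, 235, 234, 234, 236, 236]
ring [0.53956894 0.01893419] 0.028551675677745917 291
```

```bash
python3 - <<'E'
from h import *
s=grab("scene");t=grab("top")
print(onplane(s,[[166.7,132]],.126),onplane(t,[[433.5,252.3]],.126))
print("flange top plane",onplane(t,[[390+168/6.667,228+97*56/300],[390+292/6.667,228+195*56/300],[390+168/6.667,228+195*56/300]],.076))
tc=np.array([.4776,-.2742])
P=[[tc[0]+a*.033,tc[1]+b*.033,z] for z in(0.072,0) for a,b in((1,1),(1,-1),(-1,-1),(-1,1))]
# view: overlay check
im=[]
for f,(x,y,w,h) in((s,(140,120,67,75)),(t,(385,222,67,75))):
    c=crop(f,x,y,w,h,6)
    def d(P,col):
        for q in proj(f,P): cv2.circle(c,tuple(int(v) for v in (q-[x,y]+.5)*6),3,col,-1)
    d(P,(0,0,255))
    d([[.4776+a*.008,-.2742+b*.008,.126] for a in(-1,1) for b in (-1,1)],(255,0,0))
    d([[.4776+a*.018,-.2742+b*.018,.076] for a in(-1,1) for b in (-1,1)],(0,160,0))
    im.append(c[:450])
cv2.imwrite("pics/ov.png",np.hstack(im)[:600,:804][:, :800])
E
```

```text
[[ 0.47570058 -0.27524649  0.126     ]] [[ 0.47878545 -0.27843207  0.126     ]]
flange top plane [[ 0.49619769 -0.25762733  0.076     ]
 [ 0.45904642 -0.29260805  0.076     ]
 [ 0.45985416 -0.25539761  0.076     ]]
```

View pics/ov.png

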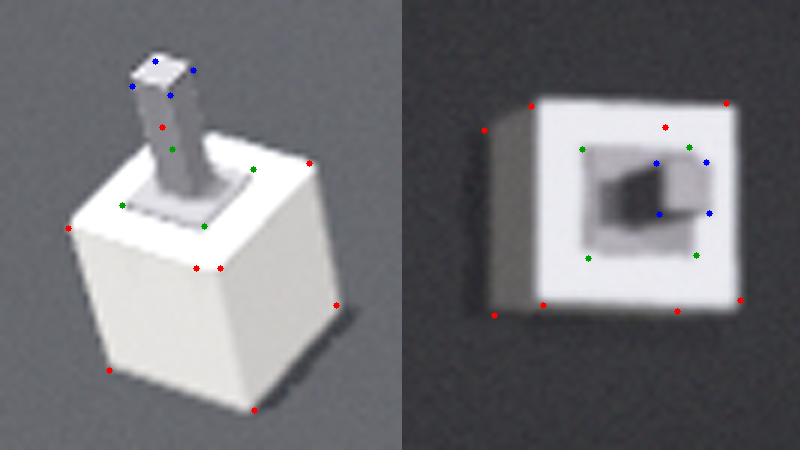

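The overlay shows the stand centre within about 1 mm of (0.478,-0.274), turned about -4°. The handle top is at crop pixel (688,183), so I'll grasp at (0.478,-0.275).

```bash
cat > go.py <<'E'
from h import *
import sys
# usage: go.py x y z yawdeg [x y z yaw ...] -> tool-frame rows from the present pose
o=observe(); p=o["position"]; M=R.from_euler("xyz",o["tool_rot"])
print("t",round(o["clock"],2),"pos",p.round(4),"rot",np.degrees(o["tool_rot"]).round(2),"F",o["force"].round(1),"M",o["moment"].round(2),"w",round(o["grip_width"],4),"ff",round(o["finger_force"],1),"q7",o["qpos"].round(2))
a=list(map(float,sys.argv[1:]))
for i in range(0,len(a),4):
    T=R.from_euler("xyz",[180,0,a[i+3]],degrees=True)
    d=M.inv().apply(np.array(a[i:i+3])-p); r=np.degrees((M.inv()*T).as_rotvec())
    print("%.4f %.4f %.4f  %.2f %.2f %.2f"%(*d,*r))
E
python3 go.py .42 .25 .25 100 .478 -.275 .2 -4
```

```text
t 0.4 pos [0.2364 0.5785 0.2312] rot [-179.99    0.    157.78] F [ 0.4 -0.   0.1] M [-0.01  0.03  0.03] w 0.085 ff 0.0 q7 [-1.25  0.52 -0.04  1.6   0.02  1.02 -0.11]
-0.2943 -0.2347 -0.0187  -0.01 0.01 57.78
-0.5465 -0.6988 0.0313  0.00 0.01 161.78
```

Emit:
send_rows(
  plan="-0.294 -0.235 -0.019 0 0 58 0.05;-0.294 -0.235 -0.019 0 0 58 0.05;-0.294 -0.235 -0.019 0 0 58 0.05;-0.294 -0.235 -0.019 0 0 58 0.05;-0.294 -0.235 -0.019 0 0 58 0.05;-0.294 -0.235 -0.019 0 0 58 0.05;-0.294 -0.235 -0.019 0 0 58 0.05;-0.294 -0.235 -0.019 0 0 58 0.05;-0.546 -0.699 0.031 0 0 161.8 0.05;-0.546 -0.699 0.031 0 0 161.8 0.05",
)

```text
clock: 1.23
position: [0.4106, 0.2037, 0.2413]
tool_rot: [3.141, -0.001, 1.497]
force: [1.4, -0.5, 0.1]
grip_width: 0.0498
finger_force: 0.0
```

```bash
python3 go.py .478 -.275 .2 -4
```

```text
t 1.23 pos [0.4106 0.2037 0.2413] rot [ 1.7995e+02 -4.0000e-02  8.5780e+01] F [ 1.4 -0.5  0.1] M [-0.01 -0.09  0.  ] w 0.0498 ff 0.0 q7 [-0.88  0.25  0.36  2.02 -0.11  0.88 -0.54]
-0.4725 0.1025 0.0411  0.00 -0.07 89.78
```

Emit:
send_rows(
  plan="-0.473 0.103 0.041 0 0 89.8 0.05;-0.473 0.103 0.041 0 0 89.8 0.05;-0.473 0.103 0.041 0 0 89.8 0.05;-0.473 0.103 0.041 0 0 89.8 0.05;-0.473 0.103 0.041 0 0 89.8 0.05;-0.473 0.103 0.041 0 0 89.8 0.05;-0.473 0.103 0.041 0 0 89.8 0.05;-0.473 0.103 0.041 0 0 89.8 0.05;-0.473 0.103 0.041 0 0 89.8 0.05;-0.473 0.103 0.041 0 0 89.8 0.05",
)

```text
clock: 2.07
position: [0.471, -0.2071, 0.206]
tool_rot: [3.142, -0.001, 0.248]
force: [0.7, 0.7, -0.2]
grip_width: 0.0502
finger_force: 0.0
```

Emit:
send_rows(
  plan="0 0 0 0 0 23 0.05;0 0 0 0 0 23 0.05;0 0 0 0 0 23 0.05;0 0 0 0 0 23 0.05;0 0 0 0 0 23 0.05;0 0 0 0 0 23 0.05",
)

```text
clock: 2.57
position: [0.4711, -0.2048, 0.206]
tool_rot: [-3.142, 0.0, -0.143]
force: [-0.3, 0.0, 1.1]
grip_width: 0.0498
finger_force: 0.0
```

```bash
python3 go.py .478 -.275 .2 -4 .478 -.275 .086 -4
```

```text
t 2.57 pos [ 0.4711 -0.2048  0.206 ] rot [-180.     0.    -8.2] F [-0.3  0.   1.1] M [-0.03 -0.01 -0.02] w 0.0498 ff 0.0 q7 [-0.3   0.5   0.82  1.95 -0.47  0.89 -0.94]
0.0168 0.0685 0.0060  -0.00 0.00 -4.20
0.0169 0.0685 0.1200  -0.00 0.00 -4.20
```

Emit:
send_rows(
  plan="0.017 0.0685 0.006 0 0 -4.2 0.05;0.017 0.0685 0.006 0 0 -4.2 0.05;0.017 0.0685 0.006 0 0 -4.2 0.05;0.017 0.0685 0.04 0 0 -4.2 0.05;0.017 0.0685 0.08 0 0 -4.2 0.05;0.017 0.0685 0.1 0 0 -4.2 0.05;0.017 0.0685 0.115 0 0 -4.2 0.05;0.017 0.0685 0.12 0 0 -4.2 0.05;0.017 0.0685 0.12 0 0 -4.2 0.05;0.017 0.0685 0.12 0 0 -4.2 0.05",
)

```text
clock: 3.4
position: [0.478, -0.2756, 0.0867]
tool_rot: [3.141, -0.001, -0.073]
force: [0.4, 0.7, 0.6]
grip_width: 0.0498
finger_force: 0.0
```

Emit:
send_rows(
  plan="0 0 0 0 0 0 0.008;0 0 0 0 0 0 0.008;0 0 0 0 0 0 0.008;0 0 0 0 0 0 0.008;0 0 0 0 0 0 0.008;0 0 0 0 0 0 0.008",
  grip_force=60,
)

```text
clock: 3.9
position: [0.4782, -0.2754, 0.0868]
tool_rot: [3.142, -0.001, -0.074]
force: [-1.7, 1.6, 9.3]
grip_width: 0.0152
finger_force: 58.2
```

```bash
python3 go.py .478 -.275 .086 -4
```

```text
t 3.9 pos [ 0.4782 -0.2754  0.0868] rot [ 1.80e+02 -7.00e-02 -4.24e+00] F [-1.7  1.6  9.3] M [ 0.29  0.32 -0.04] w 0.0152 ff 58.2 q7 [-0.01  0.71  0.62  1.93 -0.63  0.7  -0.65]
-0.0002 -0.0004 0.0008  0.00 -0.07 -0.24
```

Emit:
send_rows(
  plan="0 0 -0.01 0 0 0 0.008;0 0 -0.03 0 0 0 0.008;0 0 -0.06 0 0 0 0.008;0 0 -0.1 0 0 0 0.008;0 0 -0.13 0 0 0 0.008;0 0 -0.13 0 0 0 0.008;0 0 -0.13 0 0 0 0.008",
)

```text
clock: 4.48
position: [0.4784, -0.2755, 0.218]
tool_rot: [3.141, -0.003, -0.074]
force: [-0.2, 0.5, -1.4]
grip_width: 0.0152
finger_force: 58.4
```

```bash
python3 go.py; python3 - <<'E'
from h import *
s=grab("scene"); c=crop(s,110,55,130,130,5)
o=observe();p=o["position"];b=p-[0,0,.0868]
for q in proj(s,[b,b+[0,0.011,.002],b+[.011,0,.002]]): 
    print(q);cv2.circle(c,tuple(int(v) for v in (q-[110,55]+.5)*5),2,(0,0,255),-1)
cv2.imwrite("pics/lift.png",c[:600])
E
```

```text
t 4.48 pos [ 0.4784 -0.2755  0.218 ] rot [179.98  -0.19  -4.23] F [-0.2  0.5 -1.4] M [0.02 0.01 0.02] w 0.0152 ff 58.4 q7 [-0.13  0.54  0.79  1.84 -0.47  0.95 -0.78]
[165.88691839 131.11878797]
[170.04956325 131.37423317]
[162.99379355 133.20409671]
```

View pics/lift.png

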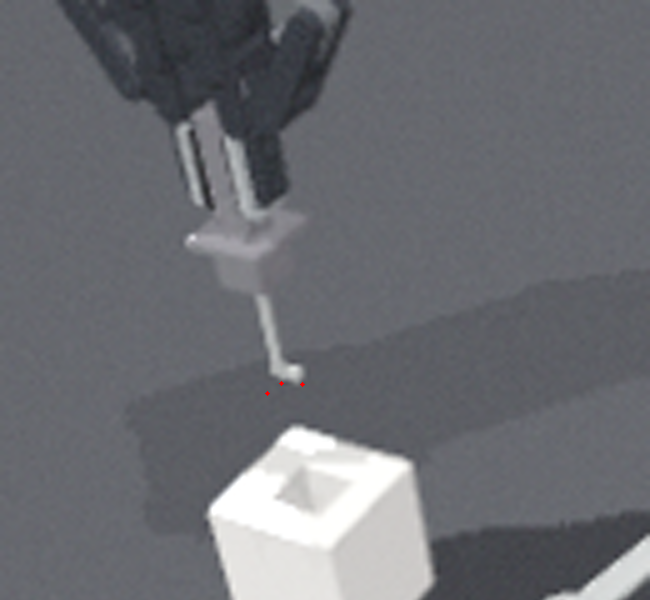

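The toe points to the right of the scene picture (tip at crop (298,376)), which is world +y as guessed. The pick hangs upright, about 1 px above the predicted marks. Moving over the housing.

```bash
python3 go.py .5712 .0159 .19 22.3
```

```text
t 4.53 pos [ 0.4779 -0.2751  0.2167] rot [-1.7999e+02 -7.0000e-02 -4.2300e+00] F [-0.5 -0.1 -1.3] M [ 0.03 -0.02 -0.01] w 0.0154 ff 58.4 q7 [-0.13  0.54  0.79  1.84 -0.47  0.95 -0.78]
0.0716 -0.2971 0.0268  0.01 -0.07 -26.53
```

Emit:
send_rows(
  plan="0.0716 -0.297 0.027 0 0 -26.5 0.008;0.0716 -0.297 0.027 0 0 -26.5 0.008;0.0716 -0.297 0.027 0 0 -26.5 0.008;0.0716 -0.297 0.027 0 0 -26.5 0.008;0.0716 -0.297 0.027 0 0 -26.5 0.008;0.0716 -0.297 0.027 0 0 -26.5 0.008;0.0716 -0.297 0.027 0 0 -26.5 0.008;0.0716 -0.297 0.027 0 0 -26.5 0.008;0.0716 -0.297 0.027 0 0 -26.5 0.008;0.0716 -0.297 0.027 0 0 -26.5 0.008",
)

```text
clock: 5.37
position: [0.5706, 0.0162, 0.1879]
tool_rot: [-3.142, 0.002, 0.39]
force: [0.8, -1.2, -0.7]
grip_width: 0.0155
finger_force: 58.6
```

```bash
python3 go.py .5712 .0159 .15 22.3
```

```text
t 5.37 pos [0.5706 0.0162 0.1879] rot [-1.800e+02  1.200e-01  2.234e+01] F [ 0.8 -1.2 -0.7] M [-0.03  0.04  0.03] w 0.0155 ff 58.6 q7 [-0.57  0.57  0.64  1.81 -0.43  0.9  -0.92]
0.0005 0.0005 0.0379  -0.00 0.12 0.04
```

Emit:
send_rows(
  plan="0 0 0.02 0 0 0 0.008;0 0 0.038 0 0 0 0.008;0 0 0.038 0 0 0 0.008;0 0 0.038 0 0 0 0.008",
)

```text
clock: 5.7
position: [0.5705, 0.0141, 0.1507]
tool_rot: [3.142, 0.002, 0.386]
force: [0.3, 0.3, 0.6]
grip_width: 0.0153
finger_force: 58.6
```

```bash
python3 go.py; python3 - <<'E'
from h import *
s=grab("scene");t=grab("top")
o=observe();b=o["position"]-[0,0,.0868]; d=np.array([np.cos(np.radians(112.4)),np.sin(np.radians(112.4)),0])
P=[b,b+d*.011+[0,0,.002],b+[0,0,.048]]
ims=[]
for f,(x,y) in((s,(250,165)),(t,(240,185))):
    c=crop(f,x,y,66,80,6)
    for q in proj(f,P): print(q); cv2.circle(c,tuple(int(v) for v in (q-[x,y]+.5)*6),2,(0,0,255),-1)
    ims.append(c)
cv2.imwrite("pics/hov.png",np.hstack(ims))
E
```

```text
t 5.7 pos [0.5705 0.0141 0.1507] rot [1.800e+02 1.100e-01 2.214e+01] F [0.3 0.3 0.6] M [ 0.06 -0.05  0.02] w 0.0153 ff 58.6 q7 [-0.54  0.62  0.61  1.84 -0.47  0.83 -0.89]
[274.90879136 215.72904215]
[280.56106459 214.90856185]
[274.67312892 198.2610848 ]
[278.46355296 212.40002437]
[273.47240052 214.339186  ]
[277.68721606 208.05400876]
```

View pics/hov.png

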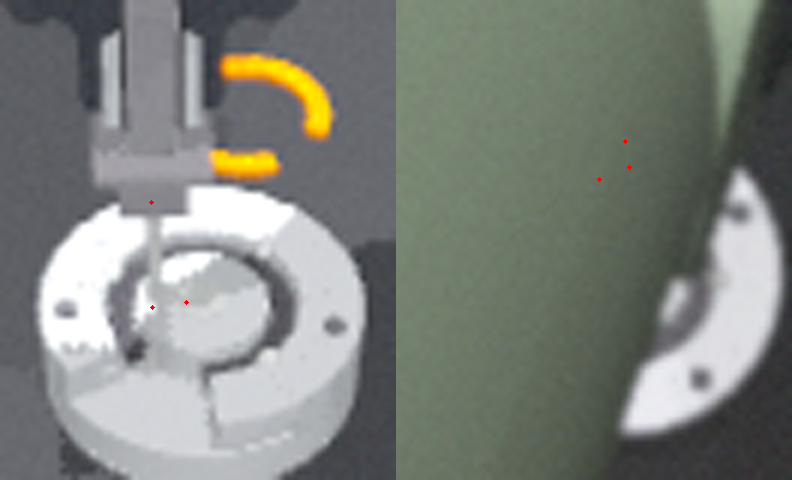

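The scene half shows the pick hovering over the gap, with the shank at crop x=156 and marks at 152. The arm hides it in the top view. I'll go down into the slot and use touch to settle the height.

```bash
python3 go.py .5712 .0155 .111 22.3
```

```text
t 5.8 pos [0.5714 0.0146 0.1518] rot [ 1.7998e+02 -3.0000e-02  2.2170e+01] F [-0.3  0.1 -1.2] M [-0.02 -0.04  0.03] w 0.0155 ff 58.6 q7 [-0.55  0.62  0.61  1.84 -0.47  0.83 -0.89]
0.0001 -0.0009 0.0408  0.02 -0.03 -0.13
```

Emit:
send_rows(
  plan="0 -0.001 0.01 0 0 0 0.008;0 -0.001 0.02 0 0 0 0.008;0 -0.001 0.03 0 0 0 0.008;0 -0.001 0.037 0 0 0 0.008;0 -0.001 0.041 0 0 0 0.008;0 -0.001 0.041 0 0 0 0.008;0 -0.001 0.041 0 0 0 0.008",
)

```text
clock: 6.38
position: [0.5708, 0.0163, 0.1098]
tool_rot: [3.141, 0.0, 0.388]
force: [0.1, -0.6, -0.4]
grip_width: 0.0154
finger_force: 58.6
```

```bash
cat > see.py <<'E'
from h import *
import sys
s=grab("scene"); x,y,w,h=map(int,sys.argv[2].split(",")); k=float(sys.argv[3])
c=crop(s,x,y,w,h,k)
for a in sys.argv[4:]:
    q=proj(s,[list(map(float,a.split(",")))])[0]; print(q); cv2.circle(c,tuple(int(v) for v in (q-[x,y]+.5)*k),2,(0,0,255),-1)
cv2.imwrite("pics/"+sys.argv[1],c)
E
python3 go.py; C=".5388 .0189"
python3 - <<'E' > /tmp/a
import numpy as np
C=np.array([.5388,.0189])
for r,a,z in((.026,-22,.031),(.032,22.2,.031),(.024,22.2,.031),(.055,-34,.036),(.055,26,.036)):
    print("%.4f,%.4f,%.4f"%(C[0]+r*np.cos(np.radians(a)),C[1]+r*np.sin(np.radians(a)),z))
E
python3 see.py in1.png 248,180,74,70 8 $(cat /tmp/a)
```

```text
t 6.38 pos [0.5708 0.0163 0.1098] rot [1.7999e+02 2.0000e-02 2.2230e+01] F [ 0.1 -0.6 -0.4] M [-0.    0.01  0.02] w 0.0154 ff 58.6 q7 [-0.52  0.68  0.56  1.87 -0.51  0.75 -0.85]
[274.10020326 223.53577703]
[283.25651571 228.34621927]
[283.14126057 225.34691666]
[260.29509007 226.62167652]
[285.49402613 235.48459537]
```

View pics/in1.png

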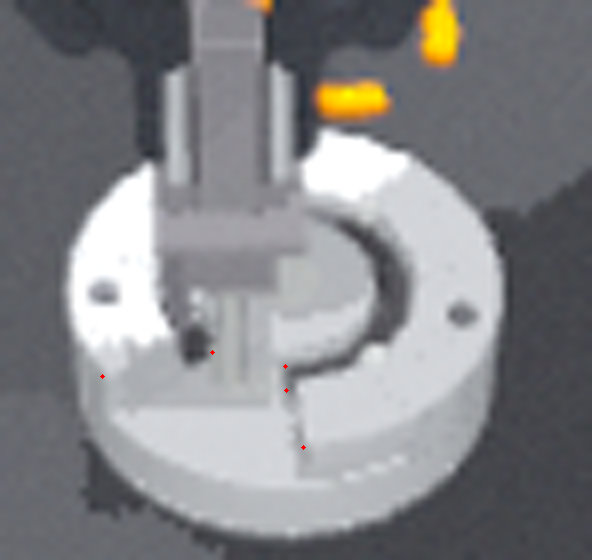

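The pick's shank (crop x≈235, down to y≈380) stands in the slot. It sits between the far ring end (195,345) and the pried end (290,375), and my marks match the housing. I'll read the shank numerically.

```bash
python3 - <<'E'
from h import *
s=grab("scene"); g=cv2.cvtColor(s["color"],cv2.COLOR_RGB2GRAY)
print("cols 270-288")
for r in range(214,234): print(r,g[r,270:288].tolist())
o=observe();p=o["position"];b=p-[0,0,.0868]; d=np.array([np.cos(np.radians(112.3)),np.sin(np.radians(112.3)),0])
print(p,proj(s,[b,b+[0,0,.02],b+[0,0,.04],b+d*.011+[0,0,.002]]))
E
```

```text
cols 270-288
214 [131, 136, 134, 136, 134, 138, 135, 136, 136, 138, 134, 138, 155, 185, 185, 187, 188, 186]
215 [123, 133, 133, 136, 137, 136, 135, 134, 136, 135, 135, 137, 155, 185, 186, 186, 187, 185]
216 [121, 142, 189, 170, 152, 150, 156, 154, 156, 156, 154, 158, 165, 186, 187, 188, 186, 184]
217 [123, 147, 209, 181, 175, 164, 180, 175, 178, 179, 176, 178, 180, 186, 188, 186, 185, 182]
218 [119, 126, 157, 172, 180, 164, 182, 177, 182, 180, 181, 182, 182, 184, 182, 183, 183, 184]
219 [118, 131, 181, 156, 174, 165, 182, 176, 161, 182, 184, 187, 204, 182, 182, 183, 187, 209]
220 [120, 129, 119, 140, 160, 157, 180, 177, 154, 182, 182, 186, 211, 206, 207, 208, 208, 212]
221 [125, 87, 75, 104, 155, 149, 180, 177, 162, 182, 181, 187, 212, 213, 211, 212, 212, 211]
222 [120, 72, 70, 84, 119, 159, 182, 177, 165, 186, 182, 187, 212, 212, 212, 212, 208, 209]
223 [120, 76, 72, 91, 154, 170, 181, 176, 157, 178, 176, 188, 207, 210, 204, 202, 188, 189]
224 [144, 68, 70, 88, 156, 168, 180, 176, 157, 176, 176, 181, 191, 191, 189, 189, 187, 182]
225 [169, 118, 128, 165, 169, 170, 180, 177, 157, 178
[... 250 characters left out ...]
82, 180, 182, 182, 194, 190, 184, 193, 188, 193, 165, 126, 206, 209, 212]
229 [182, 181, 183, 182, 181, 183, 186, 188, 186, 187, 187, 190, 202, 177, 147, 190, 212, 212]
230 [184, 182, 182, 181, 183, 180, 182, 183, 182, 184, 182, 186, 209, 181, 170, 186, 213, 211]
231 [207, 208, 208, 209, 208, 208, 204, 186, 207, 208, 208, 208, 212, 205, 184, 197, 213, 212]
232 [211, 212, 211, 213, 212, 211, 211, 208, 213, 211, 212, 213, 211, 211, 205, 189, 212, 214]
233 [213, 212, 213, 213, 212, 212, 212, 213, 213, 212, 211, 212, 212, 211, 186, 172, 214, 212]
[0.57103297 0.01630357 0.11025474] [[275.95744585 229.767856  ]
 [275.8836279  223.19116525]
 [275.80723916 216.37410661]
 [281.40608271 229.0062429 ]]
```

Emit:
send_rows(
  plan="0 0 0.001 0 0 0 0.008;0 0 0.002 0 0 0 0.008;0 0 0.002 0 0 0 0.008;0 0 0.002 0 0 0 0.008",
)

```text
clock: 6.82
position: [0.5708, 0.0164, 0.108]
tool_rot: [3.142, -0.0, 0.388]
force: [-0.3, 0.5, -0.8]
grip_width: 0.0154
finger_force: 58.6
```

Emit:
send_rows(
  plan="0 0 0.0005 0 0 0 0.008;0 0 0.001 0 0 0 0.008;0 0 0.001 0 0 0 0.008;0 0 0.001 0 0 0 0.008",
)

```text
clock: 7.15
position: [0.5708, 0.0164, 0.1069]
tool_rot: [-3.142, 0.0, 0.388]
force: [-0.5, -0.6, -0.2]
grip_width: 0.0152
finger_force: 58.6
```

Emit:
send_rows(
  plan="0 0 0.0005 0 0 0 0.008;0 0 0.001 0 0 0 0.008;0 0 0.001 0 0 0 0.008;0 0 0.001 0 0 0 0.008",
)

```text
clock: 7.48
position: [0.5708, 0.0164, 0.1059]
tool_rot: [3.142, 0.0, 0.388]
force: [0.2, 0.2, -0.6]
grip_width: 0.0153
finger_force: 58.6
```

Emit:
send_rows(
  plan="0 0 0.0004 0 0 0 0.008;0 0 0.0008 0 0 0 0.008;0 0 0.0008 0 0 0 0.008;0 0 0.0008 0 0 0 0.008",
)

```text
clock: 7.82
position: [0.5708, 0.0164, 0.1051]
tool_rot: [-3.142, 0.0, 0.388]
force: [0.6, -0.4, -1.1]
grip_width: 0.0153
finger_force: 58.6
```

Emit:
send_rows(
  plan="0 0 0.0004 0 0 0 0.008;0 0 0.0008 0 0 0 0.008;0 0 0.0008 0 0 0 0.008;0 0 0.0008 0 0 0 0.008",
)

```text
clock: 8.15
position: [0.5708, 0.0164, 0.1044]
tool_rot: [-3.142, 0.0, 0.388]
force: [0.6, -0.1, -0.2]
grip_width: 0.0154
finger_force: 58.6
```

Emit:
send_rows(
  plan="0 0 0.0004 0 0 0 0.008;0 0 0.0008 0 0 0 0.008;0 0 0.0008 0 0 0 0.008;0 0 0.0008 0 0 0 0.008",
)

```text
clock: 8.48
position: [0.5708, 0.0164, 0.1036]
tool_rot: [3.142, 0.0, 0.388]
force: [0.5, -0.2, -0.9]
grip_width: 0.0152
finger_force: 58.6
```

Emit:
send_rows(
  plan="0 0 0.0004 0 0 0 0.008;0 0 0.0008 0 0 0 0.008;0 0 0.0008 0 0 0 0.008;0 0 0.0008 0 0 0 0.008",
)

```text
clock: 8.82
position: [0.5709, 0.0164, 0.1029]
tool_rot: [3.142, -0.0, 0.388]
force: [0.1, 0.8, 2.7]
grip_width: 0.0153
finger_force: 59.2
```

Emit:
send_rows(
  plan="0 0 0.0003 0 0 0 0.008;0 0 0.0006 0 0 0 0.008;0 0 0.0006 0 0 0 0.008;0 0 0.0006 0 0 0 0.008",
)

```text
clock: 9.15
position: [0.5711, 0.0164, 0.1028]
tool_rot: [3.142, -0.001, 0.388]
force: [-2.5, -0.1, 11.9]
grip_width: 0.0154
finger_force: 60.6
```

Floor touch comes at TCP z=0.1029, so the pick's foot is 82.9 mm below the TCP. I'll raise it 2 mm and slide the toe under the ring end.

Emit:
send_rows(
  plan="0 0 -0.002 0 0 0 0.008;0 0 -0.002 0 0 0 0.008;-0.0005 -0.002 -0.002 0 0 0 0.008;-0.001 -0.004 -0.002 0 0 0 0.008;-0.0015 -0.006 -0.002 0 0 0 0.008;-0.0015 -0.0085 -0.002 0 0 0 0.008;-0.0015 -0.0085 -0.002 0 0 0 0.008;-0.0015 -0.0085 -0.002 0 0 0 0.008",
)

```text
clock: 9.82
position: [0.5662, 0.024, 0.1041]
tool_rot: [-3.142, 0.0, 0.389]
force: [0.3, -1.1, -0.5]
grip_width: 0.0155
finger_force: 58.6
```

```bash
python3 go.py; python3 - <<'E'
from h import *
s=grab("scene"); g=cv2.cvtColor(s["color"],cv2.COLOR_RGB2GRAY)
for r in range(216,236): print(r,g[r,270:294].tolist())
o=observe();p=o["position"];b=p-[0,0,.0829]; d=np.array([np.cos(np.radians(112.3)),np.sin(np.radians(112.3)),0])
print(p,proj(s,[b,b+[0,0,.02],b+[0,0,.04],b+d*.011+[0,0,.002]]))
E
```

```text
t 9.82 pos [0.5662 0.024  0.1041] rot [-180.      0.     22.26] F [ 0.3 -1.1 -0.5] M [-0.03 -0.02 -0.07] w 0.0155 ff 58.6 q7 [-0.53  0.68  0.56  1.88 -0.52  0.73 -0.86]
216 [117, 131, 196, 255, 255, 230, 135, 138, 135, 137, 135, 135, 134, 135, 135, 137, 142, 175, 182, 183, 182, 182, 183, 183]
217 [122, 145, 219, 255, 255, 231, 135, 134, 137, 135, 136, 137, 138, 135, 135, 139, 148, 174, 182, 180, 181, 183, 182, 181]
218 [121, 132, 170, 234, 254, 193, 176, 176, 176, 176, 181, 174, 164, 175, 175, 180, 201, 182, 181, 182, 180, 182, 183, 183]
219 [119, 137, 196, 182, 200, 182, 182, 183, 183, 181, 186, 181, 168, 183, 183, 183, 191, 206, 182, 181, 186, 207, 205, 188]
220 [121, 134, 147, 157, 164, 182, 183, 181, 183, 183, 186, 182, 166, 182, 183, 181, 186, 212, 208, 207, 208, 208, 191, 169]
221 [127, 121, 122, 133, 166, 170, 179, 185, 182, 184, 186, 181, 169, 183, 183, 184, 188, 211, 212, 213, 212, 191, 172, 135]
222 [127, 120, 117, 121, 129, 165, 169, 172, 183, 185, 175, 181, 168, 182, 181, 182, 185, 209, 203, 181, 188, 177, 139, 94]
223 [121, 86, 87, 97, 152, 172, 168, 168, 176, 178, 174, 
[... 1008 characters left out ...]
82, 196, 211, 212, 213, 211, 213, 212, 212, 212]
232 [212, 212, 212, 212, 212, 211, 212, 213, 214, 212, 212, 212, 213, 211, 206, 188, 213, 211, 213, 213, 212, 213, 212, 211]
233 [211, 212, 212, 211, 213, 212, 213, 213, 213, 212, 212, 212, 211, 210, 187, 172, 213, 212, 214, 212, 212, 212, 213, 212]
234 [212, 214, 212, 212, 212, 211, 212, 213, 213, 211, 213, 211, 212, 211, 203, 158, 214, 213, 213, 213, 211, 206, 201, 202]
235 [213, 212, 211, 212, 212, 212, 211, 212, 213, 212, 211, 213, 211, 210, 188, 165, 190, 203, 200, 193, 193, 189, 190, 189]
[0.56623683 0.02378897 0.1041503 ] [[280.26501451 229.7887935 ]
 [280.26840359 223.23519105]
 [280.27182513 216.44289808]
 [285.70168716 229.02934757]]
```

The shank is at col 281 and the ring end starts at col 283.5, so about 2.5 mm of clearance and 6 mm of toe under the ring. Lifting gently.

Emit:
send_rows(
  plan="0 0 -0.001 0 0 0 0.008;0 0 -0.002 0 0 0 0.008;0 0 -0.003 0 0 0 0.008;0 0 -0.004 0 0 0 0.008;0 0 -0.005 0 0 0 0.008;0 0 -0.006 0 0 0 0.008;0 0 -0.007 0 0 0 0.008;0 0 -0.008 0 0 0 0.008",
)

```text
clock: 10.53
position: [0.5662, 0.0236, 0.1122]
tool_rot: [3.142, 0.0, 0.388]
force: [0.0, -0.9, -2.9]
grip_width: 0.0152
finger_force: 58.5
```

```bash
python3 go.py
```

```text
t 10.53 pos [0.5662 0.0236 0.1122] rot [1.800e+02 1.000e-02 2.224e+01] F [ 0.  -0.9 -2.9] M [-0.21  0.04 -0.02] w 0.0152 ff 58.5 q7 [-0.53  0.67  0.57  1.88 -0.51  0.75 -0.87]
```

Emit:
send_rows(
  plan="0 0 -0.001 0 0 0 0.008;-0.0002 0 -0.002 0 0 0 0.008;-0.0004 0 -0.003 0 0 0 0.008;-0.0006 0 -0.004 0 0 0 0.008;-0.0008 0 -0.005 0 0 0 0.008;-0.001 0 -0.006 0 0 0 0.008;-0.001 0 -0.007 0 0 0 0.008",
)

```text
clock: 11.12
position: [0.5653, 0.0234, 0.1193]
tool_rot: [-3.142, -0.0, 0.388]
force: [-0.2, 0.1, -1.2]
grip_width: 0.0151
finger_force: 58.7
```

```bash
python3 go.py
```

```text
t 11.12 pos [0.5653 0.0234 0.1193] rot [-1.7999e+02 -1.0000e-02  2.2240e+01] F [-0.2  0.1 -1.2] M [ 0.07  0.04 -0.03] w 0.0151 ff 58.7 q7 [-0.54  0.66  0.57  1.88 -0.5   0.76 -0.87]
```

Emit:
send_rows(
  plan="0 0 -0.001 0 0 0 0.008;-0.0002 0 -0.002 0 0 0 0.008;-0.0004 0 -0.003 0 0 0 0.008;-0.0006 0 -0.004 0 0 0 0.008;-0.0008 0 -0.005 0 0 0 0.008;-0.001 0 -0.006 0 0 0 0.008;-0.001 0 -0.007 0 0 0 0.008;-0.001 0 -0.007 0 0 0 0.008",
)

```text
clock: 11.78
position: [0.5645, 0.0229, 0.1264]
tool_rot: [3.141, -0.0, 0.388]
force: [-0.1, -0.2, -0.5]
grip_width: 0.0153
finger_force: 58.7
```

```bash
python3 go.py
```

```text
t 11.78 pos [0.5645 0.0229 0.1264] rot [ 1.7999e+02 -2.0000e-02  2.2240e+01] F [-0.1 -0.2 -0.5] M [0.13 0.06 0.03] w 0.0153 ff 58.7 q7 [-0.55  0.64  0.58  1.87 -0.49  0.77 -0.88]
```

```bash
python3 see.py up1.png 248,180,74,70 8 0.5388,0.0189,0.036
```

```text
[282.77009768 214.91518373]
```

View pics/up1.png

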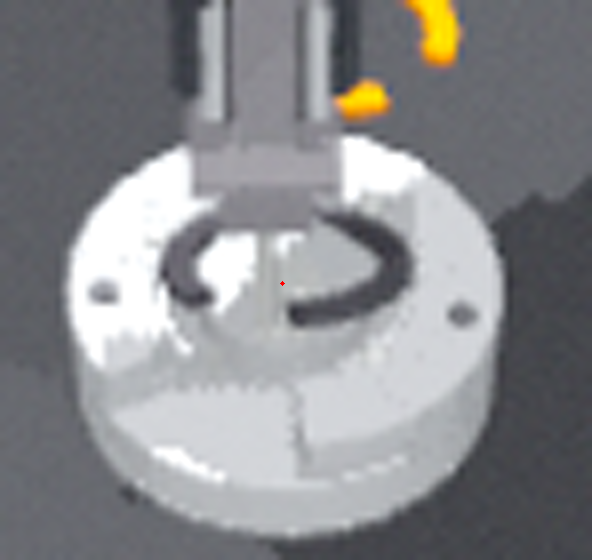

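The picture shows the ring tilted up on the toe. Its pried end is at crop (295,312), above the top face. I'll let it down onto the bead.

Emit:
send_rows(
  plan="0 0 0.001 0 0 0 0.008;0 0 0.002 0 0 0 0.008;0 0 0.003 0 0 0 0.008;0 0 0.004 0 0 0 0.008;0 0 0.005 0 0 0 0.008;0 0 0.006 0 0 0 0.008;0 0 0.007 0 0 0 0.008;0 0 0.008 0 0 0 0.008;0 0 0.0088 0 0 0 0.008;0 0 0.0088 0 0 0 0.008",
)

```text
clock: 12.67
position: [0.5644, 0.023, 0.1172]
tool_rot: [3.142, -0.0, 0.388]
force: [0.4, -0.2, -1.1]
grip_width: 0.0147
finger_force: 58.9
```

```bash
python3 go.py; python3 - <<'E'
from h import *
s=grab("scene"); g=cv2.cvtColor(s["color"],cv2.COLOR_RGB2GRAY)
print("cols 274-300")
for r in range(212,232): print(r,g[r,274:300].tolist())
E
```

```text
t 12.67 pos [0.5644 0.023  0.1172] rot [179.99  -0.    22.24] F [ 0.4 -0.2 -1.1] M [ 0.07 -0.34 -0.  ] w 0.0147 ff 58.9 q7 [-0.54  0.66  0.57  1.88 -0.5   0.75 -0.87]
cols 274-300
212 [254, 207, 173, 172, 169, 168, 146, 156, 152, 158, 155, 157, 160, 172, 181, 182, 181, 181, 181, 170, 110, 65, 68, 67, 91, 146]
213 [255, 252, 251, 251, 246, 180, 173, 176, 168, 182, 182, 181, 183, 185, 180, 180, 182, 181, 182, 176, 124, 65, 66, 69, 74, 126]
214 [255, 255, 255, 255, 253, 178, 177, 180, 171, 184, 185, 186, 187, 187, 183, 182, 181, 182, 180, 180, 170, 115, 66, 67, 70, 110]
215 [255, 255, 255, 254, 204, 181, 179, 181, 171, 183, 185, 187, 187, 186, 182, 181, 183, 180, 181, 183, 187, 145, 78, 80, 76, 112]
216 [255, 255, 254, 205, 182, 181, 177, 180, 170, 185, 188, 209, 187, 184, 182, 182, 182, 183, 181, 183, 184, 155, 82, 81, 87, 131]
217 [226, 254, 204, 182, 182, 182, 177, 179, 169, 186, 187, 193, 197, 183, 182, 183, 181, 185, 209, 203, 163, 104, 80, 80, 84, 132]
218 [145, 206, 182, 181, 183, 181, 177, 181, 170, 181, 187, 209, 209, 208, 207, 208, 207, 209, 210, 186, 111, 88, 80, 83, 95, 169]
[... 1016 characters left out ...]
 212, 213, 211, 213, 212]
227 [174, 180, 182, 180, 173, 179, 188, 179, 178, 179, 187, 194, 202, 207, 209, 208, 209, 212, 212, 212, 212, 204, 213, 213, 212, 212]
228 [181, 183, 180, 182, 181, 180, 182, 169, 180, 173, 176, 209, 210, 212, 212, 211, 212, 212, 212, 212, 211, 211, 211, 213, 211, 212]
229 [208, 208, 208, 204, 186, 207, 207, 206, 206, 180, 174, 191, 213, 211, 210, 213, 213, 213, 211, 211, 212, 210, 204, 212, 213, 213]
230 [212, 213, 212, 211, 209, 212, 212, 212, 213, 206, 192, 184, 212, 213, 212, 212, 212, 212, 212, 213, 211, 213, 210, 211, 205, 212]
231 [211, 212, 211, 211, 211, 212, 212, 211, 212, 209, 186, 198, 212, 213, 212, 212, 212, 213, 212, 213, 212, 211, 212, 212, 211, 210]
```

Emit:
send_rows(
  plan="0 0 0.001 0 0 0 0.008;0 0 0.002 0 0 0 0.008;0 0 0.003 0 0 0 0.008;0 0 0.0035 0 0 0 0.008;0 0 0.0035 0 0 0 0.008",
)

```text
clock: 13.13
position: [0.5644, 0.023, 0.1137]
tool_rot: [3.142, -0.0, 0.388]
force: [1.3, 1.0, -1.8]
grip_width: 0.0152
finger_force: 58.9
```

```bash
python3 go.py; python3 - <<'E'
from h import *
s=grab("scene"); g=cv2.cvtColor(s["color"],cv2.COLOR_RGB2GRAY)
print("cols 278-294")
for r in range(216,230): print(r,g[r,278:294].tolist())
E
```

```text
t 13.13 pos [0.5644 0.023  0.1137] rot [180.    -0.    22.24] F [ 1.3  1.  -1.8] M [ 0.16 -0.51 -0.03] w 0.0152 ff 58.9 q7 [-0.54  0.66  0.57  1.88 -0.51  0.75 -0.86]
cols 278-294
216 [183, 182, 177, 180, 170, 186, 186, 187, 187, 182, 182, 184, 183, 182, 183, 183]
217 [182, 180, 178, 180, 170, 186, 186, 189, 198, 182, 182, 181, 184, 186, 208, 204]
218 [182, 182, 175, 180, 170, 182, 184, 187, 209, 206, 208, 207, 208, 210, 210, 188]
219 [183, 181, 176, 181, 168, 183, 182, 187, 211, 212, 211, 212, 211, 208, 167, 115]
220 [181, 181, 176, 180, 168, 183, 183, 187, 210, 192, 192, 169, 151, 131, 105, 81]
221 [182, 181, 177, 177, 169, 178, 140, 112, 127, 120, 118, 105, 92, 85, 82, 82]
222 [183, 186, 175, 179, 168, 176, 126, 69, 80, 82, 81, 85, 81, 79, 81, 79]
223 [175, 177, 176, 180, 173, 184, 124, 72, 83, 83, 79, 82, 79, 78, 86, 132]
224 [174, 176, 177, 180, 171, 185, 171, 76, 82, 88, 105, 106, 134, 155, 176, 199]
225 [174, 177, 178, 182, 177, 187, 182, 172, 173, 166, 166, 162, 175, 181, 198, 204]
226 [174, 176, 182, 189, 182, 189, 184, 182, 180, 177, 183, 189, 191, 208, 210, 211]
227 [173, 180, 189, 178, 180, 182, 188, 194, 201, 207, 209, 209, 208, 213, 211, 211]
228 [181, 182, 181, 169, 179, 175, 176, 210, 211, 211, 212, 214, 212, 212, 212, 212]
229 [181, 185, 204, 178, 182, 180, 174, 191, 213, 211, 213, 212, 211, 213, 212, 211]
```

The ring stayed put as the toe went down, so it is propped. Now backing the toe out, first outward because the shank rubs the boss, then up.

Emit:
send_rows(
  plan="0.0015 0 0 0 0 0 0.008;0.0025 0 0 0 0 0 0.008;0.003 0.003 0 0 0 0 0.008;0.003 0.006 0 0 0 0 0.008;0.0035 0.009 0 0 0 0 0.008;0.0035 0.0095 0 0 0 0 0.008;0.0035 0.0095 0 0 0 0 0.008",
)

```text
clock: 13.77
position: [0.5712, 0.015, 0.1138]
tool_rot: [3.141, 0.0, 0.388]
force: [1.0, 0.5, -0.3]
grip_width: 0.0152
finger_force: 58.8
```

```bash
python3 go.py; python3 - <<'E'
from h import *
s=grab("scene"); g=cv2.cvtColor(s["color"],cv2.COLOR_RGB2GRAY)
print("cols 278-294")
for r in range(218,228): print(r,g[r,270:294].tolist())
E
```

```text
t 13.77 pos [0.5712 0.015  0.1138] rot [1.7999e+02 1.0000e-02 2.2200e+01] F [ 1.   0.5 -0.3] M [-0.02 -0.05 -0.  ] w 0.0152 ff 58.8 q7 [-0.52  0.67  0.57  1.86 -0.51  0.76 -0.85]
cols 278-294
218 [61, 69, 69, 68, 108, 178, 179, 167, 182, 181, 183, 182, 182, 183, 184, 184, 182, 182, 186, 207, 208, 210, 210, 186]
219 [118, 66, 70, 74, 100, 177, 179, 167, 183, 182, 186, 208, 205, 187, 205, 185, 207, 208, 209, 211, 212, 208, 167, 113]
220 [169, 119, 68, 78, 123, 178, 180, 169, 182, 182, 186, 212, 211, 208, 212, 209, 209, 193, 193, 168, 149, 132, 104, 83]
221 [183, 173, 150, 156, 156, 177, 181, 168, 181, 181, 187, 212, 211, 208, 167, 133, 132, 119, 120, 103, 90, 81, 83, 84]
222 [232, 181, 178, 179, 170, 178, 180, 162, 181, 186, 185, 211, 212, 208, 129, 81, 82, 81, 84, 81, 80, 82, 81, 79]
223 [195, 182, 181, 178, 178, 176, 178, 165, 175, 177, 180, 202, 205, 205, 122, 78, 85, 83, 82, 80, 81, 78, 85, 133]
224 [178, 177, 176, 175, 175, 181, 179, 164, 172, 177, 178, 188, 190, 189, 165, 77, 82, 85, 106, 102, 130, 155, 175, 199]
225 [177, 176, 175, 174, 172, 178, 180, 172, 182, 182, 187, 203, 187, 185, 176, 169, 169, 166, 167, 162, 174, 181, 197, 202]
226 [175, 177, 178, 180, 175, 179, 182, 178, 183, 183, 187, 201, 185, 185, 178, 180, 177, 177, 183, 189, 190, 207, 210, 208]
227 [178, 183, 182, 179, 173, 180, 182, 186, 184, 188, 182, 190, 186, 186, 186, 194, 201, 207, 208, 209, 209, 212, 211, 212]
```

Emit:
send_rows(
  plan="0.001 0 -0.003 0 0 0 0.008;0.001 0 -0.008 0 0 0 0.008;0.001 0 -0.015 0 0 0 0.008;0.001 0 -0.03 0 0 0 0.008;0.001 0 -0.06 0 0 0 0.008;0.001 0 -0.1 0 0 0 0.008;0.001 0 -0.1 0 0 0 0.008",
)

```text
clock: 14.4
position: [0.5745, 0.0152, 0.2205]
tool_rot: [3.14, -0.007, 0.387]
force: [0.4, -0.1, 0.8]
grip_width: 0.0152
finger_force: 58.9
```

```bash
python3 go.py .4782 -.2754 .215 -4.24
```

```text
t 14.4 pos [0.5745 0.0152 0.2205] rot [179.88  -0.43  22.19] F [ 0.4 -0.1  0.8] M [ 0.   -0.09  0.01] w 0.0152 ff 58.9 q7 [-0.59  0.54  0.67  1.78 -0.4   0.96 -0.94]
-0.1990 0.2327 0.0045  0.01 -0.45 26.43
```

Emit:
send_rows(
  plan="-0.199 0.233 0.003 0 0 26.4 0.008;-0.199 0.233 0.003 0 0 26.4 0.008;-0.199 0.233 0.003 0 0 26.4 0.008;-0.199 0.233 0.003 0 0 26.4 0.008;-0.199 0.233 0.003 0 0 26.4 0.008;-0.199 0.233 0.003 0 0 26.4 0.008;-0.199 0.233 0.003 0 0 26.4 0.008;-0.199 0.233 0.003 0 0 26.4 0.008;-0.199 0.233 0.003 0 0 26.4 0.008;-0.199 0.233 0.003 0 0 26.4 0.008",
)

```text
clock: 15.23
position: [0.4758, -0.2759, 0.2114]
tool_rot: [-3.142, -0.001, -0.075]
force: [1.0, 0.5, -0.5]
grip_width: 0.0152
finger_force: 58.9
```

Emit:
send_rows(
  plan="0 0 0 0 0 0 0.008;0 0 0 0 0 0 0.008;0 0 0 0 0 0 0.008",
)

```text
clock: 15.48
position: [0.4767, -0.274, 0.211]
tool_rot: [-3.141, -0.0, -0.071]
force: [-0.5, -0.3, -0.2]
grip_width: 0.015
finger_force: 58.9
```

```bash
python3 go.py .4782 -.2754 .18 -4.24
```

```text
t 15.48 pos [ 0.4767 -0.274   0.211 ] rot [-1.7998e+02 -1.0000e-02 -4.0500e+00] F [-0.5 -0.3 -0.2] M [-0.02  0.01  0.05] w 0.015 ff 58.9 q7 [-0.13  0.55  0.78  1.85 -0.47  0.94 -0.78]
0.0016 0.0013 0.0310  -0.02 -0.01 0.19
```

Emit:
send_rows(
  plan="0.0016 0.0013 0.01 0 0 0.2 0.008;0.0016 0.0013 0.03 0 0 0.2 0.008;0.0016 0.0013 0.042 0 0 0.2 0.008;0.0016 0.0013 0.042 0 0 0.2 0.008;0.0016 0.0013 0.042 0 0 0.2 0.008",
)

```text
clock: 15.9
position: [0.4773, -0.2764, 0.1683]
tool_rot: [-3.141, 0.002, -0.076]
force: [-0.3, 0.1, 0.1]
grip_width: 0.0153
finger_force: 58.9
```

```bash
python3 go.py .4782 -.2754 .0872 -4.24
```

```text
t 15.9 pos [ 0.4773 -0.2764  0.1683] rot [-1.7999e+02  9.0000e-02 -4.3700e+00] F [-0.3  0.1  0.1] M [ 0.05  0.01 -0.01] w 0.0153 ff 58.9 q7 [-0.09  0.6   0.73  1.88 -0.52  0.86 -0.74]
0.0010 -0.0011 0.0811  -0.01 0.09 -0.13
```

Emit:
send_rows(
  plan="0.001 -0.001 0.005 0 0 0 0.008;0.001 -0.001 0.015 0 0 0 0.008;0.001 -0.001 0.03 0 0 0 0.008;0.001 -0.001 0.045 0 0 0 0.008;0.001 -0.001 0.06 0 0 0 0.008;0.001 -0.001 0.07 0 0 0 0.008;0.001 -0.001 0.076 0 0 0 0.008;0.001 -0.001 0.079 0 0 0 0.008;0.001 -0.001 0.079 0 0 0 0.008",
)

```text
clock: 16.65
position: [0.4786, -0.2757, 0.0896]
tool_rot: [3.142, 0.0, -0.076]
force: [-0.3, 0.5, -0.6]
grip_width: 0.0153
finger_force: 58.9
```

```bash
python3 go.py .4782 -.2754 .0868 -4.24
```

```text
t 16.65 pos [ 0.4786 -0.2757  0.0896] rot [ 1.80e+02  2.00e-02 -4.37e+00] F [-0.3  0.5 -0.6] M [0.07 0.04 0.  ] w 0.0153 ff 58.9 q7 [-0.02  0.71  0.63  1.93 -0.63  0.71 -0.66]
-0.0004 -0.0002 0.0028  0.00 0.02 -0.13
```

Almost seated, with no side force. I'll lower the last 2.6 mm, release and rise.

Emit:
send_rows(
  plan="0 0 0.001 0 0 0 0.008;0 0 0.002 0 0 0 0.008;0 0 0.0026 0 0 0 0.008;0 0 0.0026 0 0 0 0.018;0 0 0.0026 0 0 0 0.03;0 0 0.0026 0 0 0 0.045;0 0 0.0026 0 0 0 0.045;0 0 0.0026 0 0 0 0.045",
)

```text
clock: 17.32
position: [0.4787, -0.2756, 0.0873]
tool_rot: [3.142, -0.0, -0.076]
force: [0.8, 0.5, 0.5]
grip_width: 0.045
finger_force: 0.0
```

Emit:
send_rows(
  plan="0 0 -0.005 0 0 0 0.045;0 0 -0.02 0 0 0 0.045;0 0 -0.05 0 0 0 0.045;0 0 -0.09 0 0 0 0.045;0 0 -0.12 0 0 0 0.045;0 0 -0.12 0 0 0 0.045",
)

```text
clock: 17.82
position: [0.4801, -0.2771, 0.2127]
tool_rot: [3.14, -0.006, -0.077]
force: [0.9, -0.5, -0.6]
grip_width: 0.045
finger_force: 0.0
```

```bash
python3 go.py .58 .03 .2 -65; python3 - <<'E'
from h import *
s=grab("scene");t=grab("top")
def D(px,z): return onplane(t,px,z)
c=np.hstack([crop(s,140,115,66,75,6),crop(t,244,196,66,75,6)]); cv2.imwrite("pics/back.png",c)
g=cv2.cvtColor(t["color"],cv2.COLOR_RGB2GRAY)
E
```

```text
t 17.82 pos [ 0.4801 -0.2771  0.2127] rot [179.88  -0.36  -4.4 ] F [ 0.9 -0.5 -0.6] M [-0.02 -0.02  0.04] w 0.045 ff 0.0 q7 [-0.13  0.55  0.78  1.84 -0.47  0.94 -0.78]
0.0759 -0.3139 0.0126  -0.09 -0.39 60.60
```

View pics/back.png

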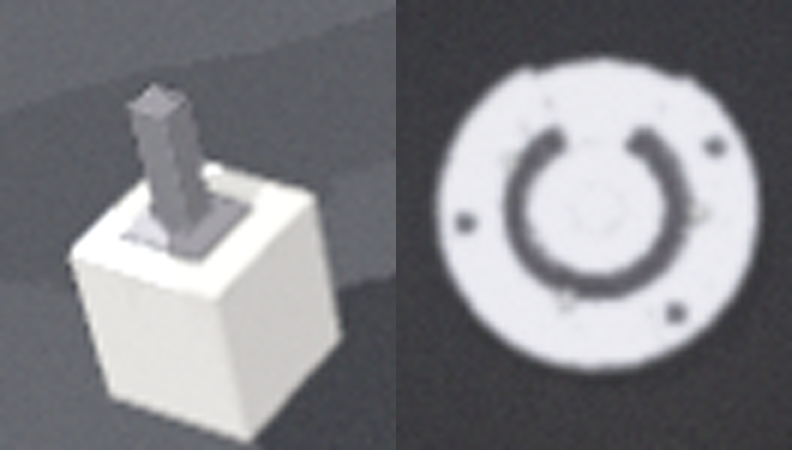

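The picture shows the pick seated upright again (left half). In the top view the ring is still in place, with its pried end at crop (555,140). I'll triangulate that end.

```bash
cat > re.py <<'E'
from h import *
s=grab("scene");t=grab("top")
g=cv2.cvtColor(t["color"],cv2.COLOR_RGB2GRAY); b=(250,205,55,55); x,y,w,h=b
m=np.zeros_like(g); m[y:y+h,x:x+w]=g[y:y+h,x:x+w]<170
yy,xx=np.nonzero(m); Q=onplane(t,np.c_[xx,yy],.038)[:,:2]; d=np.hypot(*(Q-[.5388,.0189]).T); k=d<.037
Q=Q[k];
q=np.linalg.lstsq(np.c_[2*Q,np.ones(len(Q))],(Q**2).sum(1),rcond=None)[0]; c=q[:2]; print("ring c",c,np.sqrt(q[2]+c@c))
for z in (.040,.043):
  for rr in(.026,.028,.030):
    th=np.radians(np.arange(-40,41,1)); P=np.c_[c[0]+rr*np.cos(th),c[1]+rr*np.sin(th),np.full(81,z)]
    px=proj(t,P).astype(np.float32); v=cv2.remap(g,px[:,:1].T.copy(),px[:,1:].T.copy(),cv2.INTER_LINEAR)[0]
    i=np.nonzero(v>172)[0]; print(z,rr,"gap",i.min()-40,i.max()-40)
gs=cv2.cvtColor(s["color"],cv2.COLOR_RGB2GRAY)
for r in range(204,228,1): print(r,gs[r,264:304].tolist())
for z in(.036,.040,.044):
    th=np.radians([22.2]); print(z,[proj(s,[[.5388+rr*np.cos(th[0])-.0015,.0189+rr*np.sin(th[0]),z]])[0].round(1).tolist() for rr in(.024,.032)])
E
python3 re.py
```

```text
Traceback (most recent call last):
  File "re.py", line 1, in <module>
    from h import *
  File "h.py", line 1, in <module>
    import numpy as np, cv2
  File "re.py", line 2, in <module>
    s=grab("scene");t=grab("top")
NameError: name 'grab' is not defined
```

```bash
mv re.py ringend.py; rm -rf __pycache__/re.*; python3 ringend.py
```

```text
ring c [0.53863434 0.01917205] 0.028432356099303422
0.04 0.026 gap -26 23
0.04 0.028 gap -27 23
0.04 0.03 gap -28 24
0.043 0.026 gap -26 23
0.043 0.028 gap -27 23
0.043 0.03 gap -29 25
204 [255, 255, 255, 255, 255, 255, 255, 255, 255, 255, 255, 255, 246, 229, 207, 200, 200, 199, 192, 193, 195, 200, 194, 207, 209, 216, 236, 255, 255, 255, 255, 255, 255, 255, 255, 255, 255, 255, 255, 255]
205 [255, 255, 255, 255, 255, 255, 255, 255, 255, 255, 242, 210, 193, 188, 173, 166, 164, 157, 152, 153, 151, 154, 167, 178, 187, 186, 187, 210, 244, 255, 255, 255, 255, 255, 255, 255, 255, 255, 255, 255]
206 [255, 255, 255, 255, 255, 255, 255, 255, 242, 201, 190, 152, 130, 141, 138, 133, 132, 127, 128, 130, 127, 126, 135, 137, 142, 148, 153, 175, 212, 255, 255, 246, 255, 255, 255, 255, 255, 255, 255, 255]
207 [255, 255, 255, 255, 253, 255, 255, 222, 184, 156, 137, 131, 123, 124, 144, 205, 217, 252, 255, 255, 255, 246, 235, 169, 152, 126, 130, 135, 147, 195, 213, 206, 255, 255, 255, 255, 255, 255, 255, 255]
208 [255, 255, 255, 255, 255, 255, 233, 161, 135, 132, 134, 126, 138, 219, 255, 255, 255, 255, 
[... 3402 characters left out ...]
197, 210, 192, 182, 182, 179, 179, 178, 181, 183, 182, 186, 186, 188, 185, 176, 168, 168, 168, 167, 163, 176, 201, 232, 244, 255, 255, 255, 255, 255, 255, 255, 255, 255, 255]
226 [192, 181, 185, 213, 255, 229, 187, 191, 230, 205, 178, 193, 199, 204, 184, 183, 184, 185, 187, 186, 179, 178, 178, 181, 207, 228, 233, 255, 255, 255, 255, 255, 255, 255, 255, 255, 255, 255, 255, 255]
227 [181, 182, 192, 229, 214, 196, 206, 255, 255, 210, 197, 239, 255, 255, 223, 190, 197, 183, 185, 189, 209, 232, 252, 255, 255, 255, 255, 255, 255, 255, 255, 255, 255, 255, 255, 255, 255, 255, 255, 255]
0.036 [[283.4, 223.2], [283.5, 226.2]]
0.04 [[283.4, 221.9], [283.5, 224.9]]
0.044 [[283.4, 220.5], [283.5, 223.5]]
```

The ring is propped: its end top is at z≈0.043, 23.5° from the bore centre. I'll pinch at 31°, r=28 mm, closing radially with yaw 121°.

```bash
python3 go.py .5626 .0336 .15 121
```

```text
t 18.02 pos [ 0.4784 -0.2752  0.2068] rot [-1.7997e+02  4.0000e-02 -4.3500e+00] F [ 0.3  0.8 -0.8] M [0.03 0.   0.01] w 0.0445 ff 0.0 q7 [-0.12  0.56  0.78  1.85 -0.48  0.94 -0.77]
0.0606 -0.3143 0.0569  -0.06 -0.01 -125.35
```

Emit:
send_rows(
  plan="0.0606 -0.314 0.01 0 0 -125.4 0.024;0.0606 -0.314 0.01 0 0 -125.4 0.024;0.0606 -0.314 0.01 0 0 -125.4 0.024;0.0606 -0.314 0.01 0 0 -125.4 0.024;0.0606 -0.314 0.01 0 0 -125.4 0.024;0.0606 -0.314 0.01 0 0 -125.4 0.024;0.0606 -0.314 0.01 0 0 -125.4 0.024;0.0606 -0.314 0.01 0 0 -125.4 0.024;0.0606 -0.314 0.01 0 0 -125.4 0.024;0.0606 -0.314 0.01 0 0 -125.4 0.024",
)

```text
clock: 18.85
position: [0.5625, 0.035, 0.1958]
tool_rot: [-3.14, 0.001, 1.183]
force: [-0.3, -0.8, 0.6]
grip_width: 0.0237
finger_force: 0.0
```

```bash
python3 go.py .5626 .0336 .1 121
```

```text
t 18.85 pos [0.5625 0.035  0.1958] rot [-1.7988e+02  7.0000e-02  6.7800e+01] F [-0.3 -0.8  0.6] M [-0.1   0.03 -0.01] w 0.0237 ff 0.0 q7 [-0.48  0.5   0.43  1.82 -0.26  0.88 -0.31]
-0.0012 0.0008 0.0958  -0.14 0.01 -53.20
```

Emit:
send_rows(
  plan="-0.001 0.001 0 0 0 -53.2 0.024;-0.001 0.001 0 0 0 -53.2 0.024;-0.001 0.001 0.01 0 0 -53.2 0.024;-0.001 0.001 0.03 0 0 -53.2 0.024;-0.001 0.001 0.05 0 0 -53.2 0.024;-0.001 0.001 0.08 0 0 -53.2 0.024;-0.001 0.001 0.095 0 0 -53.2 0.024;-0.001 0.001 0.095 0 0 -53.2 0.024;-0.001 0.001 0.095 0 0 -53.2 0.024;-0.001 0.001 0.095 0 0 -53.2 0.024",
)

```text
clock: 19.68
position: [0.5631, 0.0312, 0.1016]
tool_rot: [-3.14, -0.001, 2.1]
force: [-0.2, -0.2, 0.2]
grip_width: 0.0241
finger_force: 0.0
```

```bash
python3 go.py .5626 .0336 .055 121
```

```text
t 19.68 pos [0.5631 0.0312 0.1016] rot [-1.7993e+02 -4.0000e-02  1.2029e+02] F [-0.2 -0.2  0.2] M [0.01 0.01 0.04] w 0.0241 ff 0.0 q7 [-0.26  0.61  0.14  1.87 -0.13  0.67  0.49]
0.0023 0.0008 0.0466  -0.07 -0.04 -0.71
```

Emit:
send_rows(
  plan="0.0023 0.0008 0.015 0 0 -0.7 0.024;0.0023 0.0008 0.03 0 0 -0.7 0.024;0.0023 0.0008 0.045 0 0 -0.7 0.024;0.0023 0.0008 0.05 0 0 -0.7 0.024;0.0023 0.0008 0.05 0 0 -0.7 0.024;0.0023 0.0008 0.05 0 0 -0.7 0.024",
)

```text
clock: 20.18
position: [0.5632, 0.034, 0.0527]
tool_rot: [3.142, 0.0, 2.113]
force: [1.0, 0.1, -0.2]
grip_width: 0.0241
finger_force: 0.0
```

```bash
python3 go.py .5626 .0336 .0375 121
```

```text
t 20.18 pos [0.5632 0.034  0.0527] rot [1.8000e+02 1.0000e-02 1.2109e+02] F [ 1.   0.1 -0.2] M [ 0.02 -0.02  0.01] w 0.0241 ff 0.0 q7 [-0.25  0.68  0.12  1.89 -0.14  0.57  0.5 ]
0.0000 -0.0007 0.0152  0.00 0.01 0.09
```

Emit:
send_rows(
  plan="0 -0.0007 0.006 0 0 0 0.024;0 -0.0007 0.012 0 0 0 0.024;0 -0.0007 0.015 0 0 0 0.024;0 -0.0007 0.015 0 0 0 0.024;0 -0.0007 0.015 0 0 0 0.024",
)

```text
clock: 20.6
position: [0.5624, 0.0335, 0.0372]
tool_rot: [-3.141, -0.0, 2.115]
force: [0.1, 0.4, -1.0]
grip_width: 0.0242
finger_force: 0.0
```

```bash
python3 go.py .5626 .0336 .0375 121
```

```text
t 20.6 pos [0.5624 0.0335 0.0372] rot [-179.98   -0.    121.15] F [ 0.1  0.4 -1. ] M [-0.01  0.01  0.01] w 0.0242 ff 0.0 q7 [-0.25  0.71  0.12  1.9  -0.15  0.54  0.51]
-0.0001 0.0002 -0.0003  -0.02 -0.00 0.15
```

Emit:
send_rows(
  plan="0 0 0 0 0 0 0.015;0 0 0 0 0 0 0.01;0 0 0 0 0 0 0.003;0 0 0 0 0 0 0.003;0 0 0 0 0 0 0.003;0 0 0 0 0 0 0.003",
  grip_force=40,
)

```text
clock: 21.1
position: [0.5622, 0.0328, 0.0374]
tool_rot: [-3.141, 0.0, 2.114]
force: [-2.1, -5.3, 2.4]
grip_width: 0.0064
finger_force: 38.7
```

```bash
python3 go.py
```

```text
t 21.1 pos [0.5622 0.0328 0.0374] rot [-1.7996e+02  3.0000e-02  1.2113e+02] F [-2.1 -5.3  2.4] M [-1.06  0.4   0.13] w 0.0064 ff 38.7 q7 [-0.25  0.71  0.12  1.9  -0.14  0.54  0.51]
```

Emit:
send_rows(
  plan="-0.0003 -0.0006 -0.0005 0 0 0 0.003;-0.0006 -0.001 -0.001 0 0 0 0.003;-0.0006 -0.001 -0.002 0 0 0 0.003;-0.0006 -0.001 -0.003 0 0 0 0.003;-0.0006 -0.001 -0.003 0 0 0 0.003",
)

```text
clock: 21.52
position: [0.5618, 0.0324, 0.0404]
tool_rot: [-3.141, 0.0, 2.114]
force: [-1.2, -4.2, -2.4]
grip_width: 0.0057
finger_force: 38.7
```

```bash
python3 go.py
```

```text
t 21.52 pos [0.5618 0.0324 0.0404] rot [-179.98    0.    121.15] F [-1.2 -4.2 -2.4] M [-0.71  0.09  0.09] w 0.0057 ff 38.7 q7 [-0.25  0.7   0.12  1.9  -0.14  0.55  0.51]
```

```bash
cat > dump.py <<'E'
from h import *
import sys
a,b,c,d=map(int,sys.argv[1:5])
s=grab("scene"); g=cv2.cvtColor(s["color"],cv2.COLOR_RGB2GRAY)
for r in range(a,b): print(r,"".join("#" if v<95 else "+" if v<140 else "." if v<185 else " " for v in g[r,c:d]))
o=observe(); print(proj(s,[o["position"]]))
E
python3 dump.py 190 232 250 310
```

```text
190 #################################################+++++++++++
191 ##################################################++++++++++
192 ##################################################++++++++++
193 #################################################+++++++++++
194 ##################################################++++++++++
195 ######################################+...+######+++++++++++
196 #########################++###########+++++######+++++++++++
197 ######################+   .###########+++++#####++++++++++++
198 ###################+.     .###########+++..#####++++++++++++
199 #################+        .+##########+....+###..+++++++++++
200 ###############+           +##########+....+###.  .+++++++##
201 ##############+             ##########+.....###.    ++++++##
202 ############+               ##########+.....###.     .+++###
203 ###########+                ###########.....##+.      .+####
204 ##########+.                ###########.....+#+.       +####
205 #########+.               ..+##########.....+##.        +###
206 ########+.             ....++##########+....+#.         
[... 959 characters left out ...]
#.+###+.            
222 ######+.             ............+#######.+++..            .
223 +#####++             ... ........+#######...              ..
224 +#####++.        ...  ...........+#######..               ..
225 +#####++.       .... ............+#######.                .+
226 +++####+..     ..   .. ..........+###+++..               ..+
227 +++####+...  ....  .   .  ...............               ...+
228 +++++##+......... ..      ...............              ....+
229 +++++##+.........         ...............             .....+
230 ++++++++......           ................           .......#
231 +++++++#+...             ................          ........#
[[285.11890459 223.1419732 ]]
```

Emit:
send_rows(
  plan="-0.0003 -0.0003 -0.0008 0 0 0 0.003;-0.0005 -0.0006 -0.0016 0 0 0 0.003;-0.0005 -0.0008 -0.0024 0 0 0 0.003;-0.0005 -0.001 -0.0032 0 0 0 0.003;-0.0005 -0.001 -0.004 0 0 0 0.003;-0.0005 -0.001 -0.004 0 0 0 0.003",
)

```text
clock: 22.07
position: [0.5613, 0.0318, 0.0444]
tool_rot: [3.141, -0.0, 2.115]
force: [-0.5, -0.6, -2.0]
grip_width: 0.006
finger_force: 38.6
```

```bash
python3 go.py; python3 dump.py 195 228 260 304
```

```text
t 22.07 pos [0.5613 0.0318 0.0444] rot [179.99  -0.   121.16] F [-0.5 -0.6 -2. ] M [-0.1  -0.06 -0.02] w 0.006 ff 38.6 q7 [-0.25  0.69  0.12  1.9  -0.14  0.55  0.51]
195 ############################+++++#####++++++
196 ###############++###########+++..#####++++++
197 ############+    ###########+....#####++++++
198 #########+.      ###########+....+####++++++
199 #######+        ++##########+....+###..+++++
200 #####+           +##########+....+###.  .+++
201 ####+             ##########+.....###.    ++
202 ##+               ##########+.....##+      .
203 #+                ##########+.....##+       
204 +.                +##########.....+#.       
205 .               ..+##########.. ..+#..      
206              ..++++#########+.    ....      
207             +++++#+.#####++++.     +++.     
208            ++++#+   ####+++++.     #+++.    
209           +++++.    ######++++     .++++    
210          ++++#.     ######+++.     .++++.   
211          ++++.      #####+++++    ..+##+.   
212         ++++.       ######++++.....+###+    
213         ++++.      .##########++++++###+    
214         +#+++      .#+#########++######+.   
215 ..       #+++.    ..#+#################+    
216 ...      .##+#.  ...#+#################+    
217 .+.      .+###+  ...#.+########+#######.    
218           .+++. ....#.+########++#####+.    
219           ..... ....#..########.+####+.     
220           ..........+..########.+##+...     
221            ............########.++....      
222             ...........#######+.....        
223             .. ........########...          
224        ...  ...........+#####++..           
225       .... .............+.......            
226     ....  .. . . ..............             
227 .  ....  .       .............              
[[284.89431905 221.53507081]]
```

Ring is held and rising with low side force. Continuing.

Emit:
send_rows(
  plan="0 0 -0.0008 0 0 0 0.003;0 -0.0003 -0.0016 0 0 0 0.003;0 -0.0003 -0.0024 0 0 0 0.003;0 -0.0005 -0.0032 0 0 0 0.003;0 -0.0005 -0.004 0 0 0 0.003;0 -0.0005 -0.004 0 0 0 0.003",
)

```text
clock: 22.62
position: [0.5611, 0.0313, 0.0485]
tool_rot: [3.141, 0.0, 2.115]
force: [1.6, -0.4, -0.4]
grip_width: 0.0058
finger_force: 39.7
```

```bash
python3 go.py
```

```text
t 22.62 pos [0.5611 0.0313 0.0485] rot [1.7997e+02 1.0000e-02 1.2115e+02] F [ 1.6 -0.4 -0.4] M [-0.08 -0.38  0.05] w 0.0058 ff 39.7 q7 [-0.25  0.69  0.12  1.9  -0.14  0.56  0.51]
```

Emit:
send_rows(
  plan="0 0 -0.0008 0 0 0 0.003;0 -0.0003 -0.0016 0 0 0 0.003;0 -0.0003 -0.0024 0 0 0 0.003;0 -0.0005 -0.0032 0 0 0 0.003;0 -0.0005 -0.004 0 0 0 0.003;0 -0.0005 -0.004 0 0 0 0.003",
)

```text
clock: 23.12
position: [0.5604, 0.0311, 0.0524]
tool_rot: [-3.141, -0.0, 2.115]
force: [0.4, -0.7, -0.5]
grip_width: 0.0058
finger_force: 39.9
```

```bash
python3 go.py; python3 dump.py 195 228 260 304
```

```text
t 23.12 pos [0.5604 0.0311 0.0524] rot [-179.99   -0.    121.16] F [ 0.4 -0.7 -0.5] M [ 0.04 -0.01 -0.01] w 0.0058 ff 39.9 q7 [-0.25  0.68  0.12  1.9  -0.14  0.57  0.51]
195 ############################.....+####++++++
196 ###############+++##########+....+####++++++
197 ############+    +##########+....+###+++++++
198 #########+.      +##########+.....###+++++++
199 #######+        .+##########+.....##+ .+++++
200 #####+          .+###########.....##+   .+++
201 ####+          .++##########+.....++.     ++
202 ##+          +++++###########.  ...+.      .
203 #+         .++++#########++++.    .+++.     
204 +.        .+++###+++####...++.     +##+.    
205 .        .+++##+...+####++++++     .+++.    
206          +++++.....+######+++.     .++++    
207          +++++.....+######+++.     .++++.   
208          ++++.  .  .######++++.....+###+    
209         .++++      .##########+..+++###+    
210         .#+++.     .##########+++++#####.   
211          #++++     .#+#################+.   
212         .+#+++.    .#+#################+    
213         ..+###+    .#+#################+    
214         .  ##+     +#.+########+#######+    
215 ..         ...     +#..########.+#####..    
216 ...       ...     ..#..########.+###+. .    
217 .+.       ....    ..+..#######+.+#++..      
218            ....  ...+..########...+...      
219            ..... ...+..########.......      
220            ............########.....  .     
221            ............+####+++.....        
222             ......................          
223             .. ...................          
224         ..  ...................             
225        ... ...................              
226     ...   ..   . .............              
227 .  ....   .      ..............             
[[284.79185676 218.42293206]]
```

Emit:
send_rows(
  plan="0 0 -0.001 0 0 0 0.003;0 0 -0.002 0 0 0 0.003;0 -0.0003 -0.003 0 0 0 0.003;0 -0.0005 -0.004 0 0 0 0.003;0 -0.0005 -0.005 0 0 0 0.003;0 -0.0005 -0.006 0 0 0 0.003;0 -0.0005 -0.007 0 0 0 0.003;0 -0.0005 -0.008 0 0 0 0.003",
)

```text
clock: 23.83
position: [0.56, 0.0308, 0.0604]
tool_rot: [3.142, 0.0, 2.115]
force: [-1.3, -0.3, -0.9]
grip_width: 0.0061
finger_force: 39.9
```

```bash
python3 go.py
```

```text
t 23.83 pos [0.56   0.0308 0.0604] rot [180.     0.   121.16] F [-1.3 -0.3 -0.9] M [0.02 0.01 0.02] w 0.0061 ff 39.9 q7 [-0.25  0.67  0.12  1.9  -0.14  0.58  0.51]
```

Emit:
send_rows(
  plan="0 0 -0.002 0 0 0 0.003;0 0 -0.005 0 0 0 0.003;0 0 -0.01 0 0 0 0.003;0 0 -0.02 0 0 0 0.003;0 0 -0.035 0 0 0 0.003;0 0 -0.05 0 0 0 0.003;0 0 -0.05 0 0 0 0.003",
)

```text
clock: 24.42
position: [0.5614, 0.0308, 0.1135]
tool_rot: [3.138, 0.001, 2.114]
force: [1.1, 0.9, 0.3]
grip_width: 0.0059
finger_force: 39.9
```

```bash
python3 go.py .542 .2526 .11 121; python3 - <<'E'
from h import *
s=grab("scene");t=grab("top")
cv2.imwrite("pics/held.png",np.hstack([crop(s,240,140,100,110,4),crop(t,230,180,90,110,4)]))
E
```

```text
t 24.42 pos [0.5614 0.0308 0.1135] rot [1.7980e+02 9.0000e-02 1.2114e+02] F [1.1 0.9 0.3] M [ 0.04 -0.03  0.02] w 0.0059 ff 39.9 q7 [-0.26  0.58  0.14  1.88 -0.13  0.69  0.5 ]
0.1998 0.0981 0.0035  0.20 0.09 0.14
```

View pics/held.png

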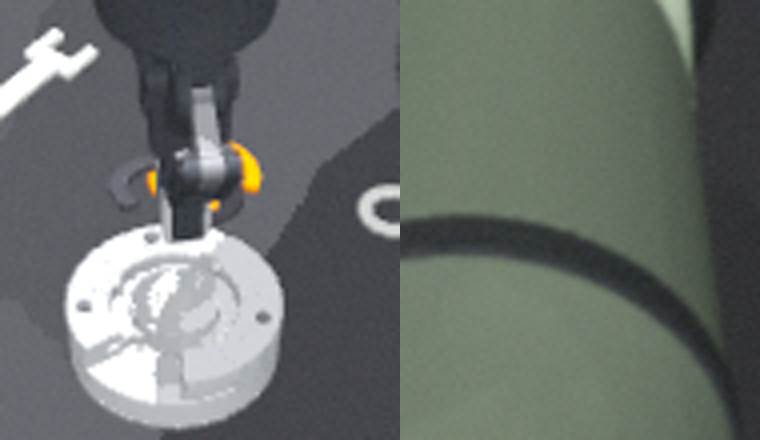

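The ring is clear of the housing and held, showing behind the gripper at crop (125,185)–(235,210). Going to the tray.

Emit:
send_rows(
  plan="0.2 0.098 0 0 0 0 0.003;0.2 0.098 0 0 0 0 0.003;0.2 0.098 0 0 0 0 0.003;0.2 0.098 0 0 0 0 0.003;0.2 0.098 0 0 0 0 0.003;0.2 0.098 0 0 0 0 0.003;0.2 0.098 0 0 0 0 0.003;0.2 0.098 0 0 0 0 0.003",
)

```text
clock: 25.18
position: [0.5397, 0.2533, 0.1095]
tool_rot: [-3.14, 0.0, 2.117]
force: [-0.0, 0.3, -0.3]
grip_width: 0.0057
finger_force: 39.9
```

Emit:
send_rows(
  plan="0 0 0 0 0 0 0.003;0 0 0 0 0 0 0.003",
)

```text
clock: 25.35
position: [0.5406, 0.2512, 0.11]
tool_rot: [-3.141, 0.0, 2.113]
force: [-0.4, 0.1, 0.2]
grip_width: 0.006
finger_force: 39.9
```

```bash
python3 go.py .544 .2534 .06 121; python3 dump.py 195 290 335 440
```

```text
t 25.35 pos [0.5406 0.2512 0.11  ] rot [-1.7996e+02  3.0000e-02  1.2106e+02] F [-0.4  0.1  0.2] M [-0.01 -0.06  0.01] w 0.006 ff 39.9 q7 [-0.64  0.63  0.16  1.78 -0.14  0.73  0.13]
0.0001 0.0041 0.0500  -0.04 0.03 0.06
195   ++..     .###########################++++++++++++++++######################################+.+.+#####++
196           .############################++++++++++++++#######################################++...+#####++
197          .+##############################++++++++++++#######################################++.++++####++
198 .     ...###############################+++++++++++++########################################+..+++####++
199 #++++++##################################+++++++++++#########################################+++.++###+++
200 #########################################+++++++++++#########################################++..++###+++
201 ##########################################+++++++++++########################################+.+..+###+++
202 ##########################################++++++++++++++#####################################+....++##+++
2
[... 8898 characters left out ...]
+#++++++++
284 ++++++++++++++++++++++++++++++++++++++++++++++++++++++++++++#########+++++++#############+#++++++++++++++
285 ++++++++++++++++++++++++++++++++++++..+++++++.++.+++++++++++++++++++++++++++############+++++++++++++++##
286 ++++++++++++++++++++++++++++++#+++.+++++++++++++..+++++++++++++++++++++++++++########++++++++++++++++++++
287 +++++++++++++++++++++++++++++#+++++++++++++++.+....++++++++++++++++++++++++++++#++++++++++++++++++++++#++
288 +++++++++++++++++++++++++++++#++.++++++++.+++.......+++++++++++++++++++++++++++++#++++++++#++++++++++++++
289 +++++++++++++++++++++++++++++#+++++++++++++...........+++++++++++++++++++++++++++++++++++++++++++++++++++
[[404.43294585 221.22171298]]
```

Emit:
send_rows(
  plan="0 0.004 0.02 0 0 0 0.003;0 0.004 0.04 0 0 0 0.003;0 0.004 0.06 0 0 0 0.003;0 0.004 0.075 0 0 0 0.003;0 0.004 0.083 0 0 0 0.003;0 0.004 0.083 0 0 0 0.003;0 0.004 0.083 0 0 0 0.003",
)

```text
clock: 25.98
position: [0.5441, 0.2543, 0.0276]
tool_rot: [-3.141, 0.0, 2.114]
force: [0.2, 1.0, -1.2]
grip_width: 0.0056
finger_force: 39.9
```

```bash
python3 go.py; python3 dump.py 212 285 345 435 | cut -c1-110
```

```text
t 25.98 pos [0.5441 0.2543 0.0276] rot [-1.7999e+02  1.0000e-02  1.2111e+02] F [ 0.2  1.  -1.2] M [ 0.04 -0.    0.  ] w 0.0056 ff 39.9 q7 [-0.62  0.76  0.13  1.8  -0.16  0.59  0.15]
212 ############################++###########++###############################################
213 ###########################+   +##########++##############################################
214 ###########################      .+#######++##############################################
215 ##########################.  ..    .+######+##############################################
216 #########################+  .....     .+##################################################
217 #########################   ........    .+################################################
218 ########################.  .. ........ .   +##############################################
219 #######################+  ..    .........   .#############################################
220 #######################.  .       ......... +#############################################
221 ######################+  ..         ........+##############
[... 5346 characters left out ...]
#####
278 ++++++++++++++++#++++++++++++++++++++++#########+.............+++.. .+####################
279 ++++++++++++++++++++++++++++++++++++++++#########++.........+++#+.  .#####################
280 ++++++++++++++++++++++++++++++++++++++++#++#########+++++++++##+.. .+#####################
281 ++++++++++++++++++++++++++++++++++++++++++++###################.   .######################
282 ++++++++++++++++++++#+++++++++++++.+++++++++++################+..  +######################
283 +++++++++++++++++++++++++++++++++++++++++++++++##############++++ .#######################
284 +++++++++++++++#+++++++++++.++++++++++++++++++++++#########+++++++##################+##+##
[[396.39668437 251.44548689]]
```

Emit:
send_rows(
  plan="0 0 0.002 0 0 0 0.003;0 0 0.005 0 0 0 0.003;0 0 0.008 0 0 0 0.003;0 0 0.01 0 0 0 0.003;0 0 0.01 0 0 0 0.003",
)

```text
clock: 26.45
position: [0.5436, 0.2547, 0.0169]
tool_rot: [-3.141, -0.0, 2.115]
force: [0.2, 0.0, -0.4]
grip_width: 0.0058
finger_force: 39.9
```

Emit:
send_rows(
  plan="0 0 0.001 0 0 0 0.003;0 0 0.002 0 0 0 0.003;0 0 0.003 0 0 0 0.003;0 0 0.003 0 0 0 0.003",
)

```text
clock: 26.78
position: [0.5438, 0.2547, 0.0141]
tool_rot: [-3.141, 0.0, 2.115]
force: [-0.7, -0.2, -0.9]
grip_width: 0.006
finger_force: 40.1
```

Emit:
send_rows(
  plan="0 0 0.001 0 0 0 0.003;0 0 0.002 0 0 0 0.003;0 0 0.003 0 0 0 0.003;0 0 0.003 0 0 0 0.003",
)

```text
clock: 27.12
position: [0.5439, 0.2548, 0.0112]
tool_rot: [3.141, 0.0, 2.115]
force: [0.7, 0.5, 1.2]
grip_width: 0.0058
finger_force: 40.8
```

Emit:
send_rows(
  plan="0 0 0.001 0 0 0 0.003;0 0 0.002 0 0 0 0.003;0 0 0.003 0 0 0 0.003;0 0 0.003 0 0 0 0.003",
)

```text
clock: 27.45
position: [0.544, 0.2548, 0.0082]
tool_rot: [3.141, 0.0, 2.115]
force: [1.9, 0.7, 2.0]
grip_width: 0.0059
finger_force: 41.4
```

The ring's far edge is resting lightly on the tray. Releasing gently and rising.

Emit:
send_rows(
  plan="0 0 0 0 0 0 0.009;0 0 0 0 0 0 0.013;0 0 0 0 0 0 0.018;0 0 0 0 0 0 0.022;0 0 0 0 0 0 0.022;0 0 0 0 0 0 0.022;0 0 -0.01 0 0 0 0.022;0 0 -0.03 0 0 0 0.022;0 0 -0.06 0 0 0 0.022;0 0 -0.1 0 0 0 0.022",
)

```text
clock: 28.28
position: [0.5426, 0.2541, 0.1083]
tool_rot: [-3.138, -0.0, 2.115]
force: [0.1, 1.3, 0.2]
grip_width: 0.0223
finger_force: 0.0
```

Emit:
send_rows(
  plan="-0.2 -0.04 -0.05 0 0 0 0.022;-0.2 -0.04 -0.05 0 0 0 0.022;-0.2 -0.04 -0.05 0 0 0 0.022;-0.2 -0.04 -0.05 0 0 0 0.022;-0.2 -0.04 -0.05 0 0 0 0.022;-0.2 -0.04 -0.05 0 0 0 0.022",
)

```text
clock: 28.78
position: [0.6157, 0.0539, 0.1612]
tool_rot: [3.14, 0.005, 2.106]
force: [0.2, -1.4, 0.1]
grip_width: 0.0221
finger_force: 0.0
```

```bash
python3 go.py; python3 dump.py 212 276 345 435; python3 - <<'E'
from h import *
t=grab("top"); g=cv2.cvtColor(t["color"],cv2.COLOR_RGB2GRAY)
for r in range(204,278): print(r,"".join("#" if v<95 else "+" if v<140 else "." if v<185 else " " for v in g[r,135:215]))
s=grab("scene"); t0=cv2.imread("pics/scene0.png",0); gs=cv2.cvtColor(s["color"],cv2.COLOR_RGB2GRAY)
E
```

```text
t 28.78 pos [0.6157 0.0539 0.1612] rot [179.89   0.29 120.65] F [ 0.2 -1.4  0.1] M [-0.06 -0.05 -0.02] w 0.0221 ff 0.0 q7 [-0.3   0.59  0.17  1.7  -0.12  0.86  0.46]
212 ######################++++++++++++++++++++++++++++++++++++++++++++++++++++++++++++++++++++
213 ######################+++++.   .++++++++++++++++++++++++++++++++++++++++++++++++++++++++++
214 ######################+++++       ++++++++++++++++++++++++++++++++++++++++++++++++++++++++
215 #####################+++++          ++++++++++++++++++++++++++++++++++++++++++++++++++++++
216 #####################+++++   ...       +++++++++++++++++++++++++++++++++++++++++++++++++++
217 #####################++++   ....  .      +++++++++++++++++++++++++++++++++++++++++++++++++
218 ####################++++.  .   .....       .++++++++++++++++++++++++++++++++++++++++++++++
219 ####################++++        ....   .     .++++++++++++++++++++++++++++++++++++++++++++
220 ####################+++   .       ........      ++++++++++++++++++++++++++++++++++++++++++
221 ####################+++  .           ....  ..     .++++++++++++++++++++++++
[... 10765 characters left out ...]
+++++++.++++.+++++++
270 #######++++++++++++++++++++++++++++++++++++++++++++++++++++++++.+++.+++.++++++++
271 #######++++++++++++++++++++++++++++++++++++++++++++++++++++++..+.++.+++.++++++++
272 ######++++++++++++++++++++++++++++++++++++++++++++++++++.++++++..+..+...++++++++
273 ######+++++++++++++++++++++++++++++++++++++++++++++++++++++.+++++.+.++++++++++++
274 ######++++++++++++++++++++++++++++++++++++++++++++++++++++++.++.+.+.+++.++++++++
275 ####++++++++++++++++++++++++++++++++++++++++++++++++++++++++.++++.+.+++++++.++++
276 ####++++++++++++++++++++++++++++++++++++++++++++++++++.+++++..++++..+.++++++++++
277 ####++++++++++++++++++++++++++++++++++++++++++++++++++.+++++...++++.+.++++++++++
```

```bash
python3 - <<'E'
from h import *
s=grab("scene"); g=cv2.cvtColor(s["color"],cv2.COLOR_RGB2GRAY)
m=np.zeros_like(g); m[233:261,374:408]=(g[233:261,374:408]<150)
yy,xx=np.nonzero(m); Q=onplane(s,np.c_[xx,yy],.006)[:,:2]
q=np.linalg.lstsq(np.c_[2*Q,np.ones(len(Q))],(Q**2).sum(1),rcond=None)[0];c=q[:2];r=np.hypot(*(Q-c).T)
print(c,np.sqrt(q[2]+c@c),np.percentile(r,[2,50,98]))
th=np.arctan2(*(Q-c).T[::-1]); print([(int(np.degrees(a)),round(np.median(r[abs(th-a)<.3])*1e3,1)) for a in np.arange(-3,3.1,.6) if (abs(th-a)<.3).any()])
a=cv2.imread("pics/scene0.png"); d=cv2.absdiff(a,s["color"][:,:,::-1]).max(2)
for n,(x,y) in dict(clear=(125,225),beaker=(232,300),v1=(298,298),v2=(188,255),amber=(387,305),washer=(338,192),wrench=(240,165)).items(): print(n,(d[y-18:y+18,x-18:x+18]>60).sum())
E
```

```text
[0.51860091 0.24423679] 0.028183522416256532 [0.02400414 0.02811756 0.03239079]
[(-171, np.float64(28.0)), (-137, np.float64(28.2)), (-103, np.float64(27.8)), (-68, np.float64(28.6)), (-34, np.float64(28.0)), (0, np.float64(29.4)), (34, np.float64(28.3)), (68, np.float64(28.3)), (103, np.float64(27.6)), (137, np.float64(28.1)), (171, np.float64(28.7))]
clear 0
beaker 0
v1 0
v2 0
amber 0
washer 24
wrench 0
```

```bash
python3 -c "
from workcell import bot
print(bot.job_done())"
```

```text
the job is handed in; nothing more can be done
None
```

I handed the job in at about 29 s of the 67 s limit: the ring end was pried up past the bead, the pick is back upright in its stand, and the ring lies flat near the middle of the tray. While I was finding the pocket floor, the pick pressed on it with about 12 N for a moment. The bystanders look unmoved in the camera comparison; only the washer patch differed (24 pixels), which I put down to the arm's shadow. The hand-in call returned no verdict.

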